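Make up a memo pad in the padding jig and clamp it

TASK

Make up the small memo pad in the padding jig, ready for gluing: see that the toggle clamp is swung open, then lay in between the brass posts, one flat on the other, the plain backing board, the block of sheets, the front board with the window, and last the wooden pressing board with its brass disc up. Then throw the clamp handle fully over so that the rubber foot holds the stack down, and let go; do not knock the ink bottle or the stapler.

Things in the scene. Friction and masses are not known exactly. Their poses are not given: they have to be found in the camera images.
- back_board: plain greyboard rectangle without any opening, 96 x 58 x 5 mm, lying flat; origin at the centre of its underside, x along its 96 mm length, y along its 58 mm width, z up. First in the stack
- paper_block: block of plain white note sheets, behaves as one solid block, 96 x 58 x 18 mm, lying flat; origin at the centre of its underside, x along its length, y along its width, z up. Second in the stack
- front_board: greyboard rectangle 96 x 58 x 5 mm with a rectangular window (42 x 30 mm) through its middle, so a frame with margins of 27 mm at the ends and 14 mm at the long sides; lying flat; origin at the centre of its underside, x along its length, y along its width, z up. Third in the stack
- press_board: dark hardwood pressing board 96 x 58 x 12.5 mm with a brass disc (30 mm across, 1.5 mm proud) in the middle of its top, 14 mm high in all; origin at the centre of its underside, x along its length, y along its width, z up. Last in the stack; the clamp foot presses on its brass disc
- jig: jig, bed 246 x 102 x 12 mm. Origin at its underside (on the leather pad, 4 mm above the desk) under the stack place; x along the bed to the clamp, z up. Parts lie lengthwise on x in 8 posts (tapered tips 54 mm up) with 3.5 mm play: x +-41 mm, y +-37.5 (fingers go between, at x 0) and x +-56.5, y +-16. Clamp: x 67 to 165, y +-28, 83 mm high. Its arm, pivot x 88 z 72, covers the stack when shut
- clamp_handle (a joint): clamp handle angle: 0 = handle upright, arm level, toggle on dead centre; fully shut at the stop at -0.06, just past centre, where it locks; 1.5 = fully open (handle level, arm up to 175 mm). Starts anywhere between, stays where left, needs 2 to 10 N at the knob. Axis along the jig's y through its x = 138, z = 71.5 mm; opening swings the knob from above the axis towards the jig's +x
- handle_knob (a point): centre of the black ball knob (26 mm diameter) at the end of the clamp handle, 110 mm from the handle's axis; it can be pinched firmly from above with the fingers closing along the jig's y, and turns between them as it is led round its arc
- clamp_foot: spring-loaded round rubber foot (21 mm across) under the end of the hold-down arm; its body's origin is on the arm's pivot, the foot's underside lies 88 mm along its -x and 25 mm along its -z. When shut over nothing it hangs 47 mm above the jig's underside at the jig's x = 0, y = 0; on the full stack (top 54 mm above the jig's underside) its spring presses with about 7 N
- ink_bottle: small square ink bottle with a black cap, 49 x 48 x 58 mm, a bystander; origin at the centre of its underside
- stapler: black desk stapler, 153 x 36 x 44 mm, a bystander; origin at the centre of its underside, length along its y
There are look-alikes about, which are no part of the job. What is shaped like the front_board but pink is not meant. What is shaped like the press_board but orange is not meant.

How it is judged (in metres and radians):
On the way, in this order (a step that is already met when the one before it is completed fails the run):
1. the backing board lies flat on the jig's bed between the posts, let go (horizontal distance between back_board and jig below 0.009 m and angle between the x axis of back_board and the x axis of jig, either way round below 0.15 rad and angle between back_board's own z axis and vertical below 0.06 rad and z of back_board in the frame of jig between 0.009 and 0.015 m and contact force between the fingers and back_board below 0.2 N), for 0.2 s.
2. the block of sheets lies on the backing board, let go (horizontal distance between paper_block and jig below 0.009 m and angle between the x axis of paper_block and the x axis of jig, either way round below 0.15 rad and angle between paper_block's own z axis and vertical below 0.06 rad and z of paper_block in the frame of jig between 0.014 and 0.02 m and contact force between the fingers and paper_block below 0.2 N), for 0.2 s.
3. the window board lies on the block, let go (horizontal distance between front_board and jig below 0.009 m and angle between the x axis of front_board and the x axis of jig, either way round below 0.15 rad and angle between front_board's own z axis and vertical below 0.06 rad and z of front_board in the frame of jig between 0.032 and 0.038 m and contact force between the fingers and front_board below 0.2 N), for 0.2 s.
4. the pressing board lies on the window board, brass disc up, let go (horizontal distance between press_board and jig below 0.009 m and angle between the x axis of press_board and the x axis of jig, either way round below 0.15 rad and angle between press_board's own z axis and vertical below 0.06 rad and z of press_board in the frame of jig between 0.037 and 0.043 m and contact force between the fingers and press_board below 0.2 N), for 0.2 s.
5. the clamp is shut and its foot holds the full stack down (value of joint clamp_handle below 0.06 rad and contact force between clamp_foot and press_board above 4 N and horizontal distance between each of back_board, paper_block, front_board, press_board and jig below 0.009 m and angle between the x axis of each of back_board, paper_block, front_board, press_board and the x axis of jig, either way round below 0.15 rad and angle between each of back_board, paper_block, front_board, press_board's own z axis and vertical below 0.06 rad and z of back_board in the frame of jig between 0.009 and 0.015 m and z of paper_block in the frame of jig between 0.014 and 0.02 m and z of front_board in the frame of jig between 0.032 and 0.038 m and z of press_board in the frame of jig between 0.037 and 0.043 m), for 0.2 s.
At the end, for the whole second after the job is handed in: From the bed up: backing board, sheets, window board, pressing board; each flat, at its own height within 3 mm, within 9 mm and 0.15 rad of the jig's centre and length; handle within 0.12 rad of its shut stop, foot pressing the pressing board with over 4 N; all let go and at rest (all of step 5 and contact force between the fingers and back_board below 0.2 N and linear speed of each of back_board, paper_block, front_board, press_board below 0.01 m/s and contact force between the fingers and paper_block below 0.2 N and contact force between the fingers and front_board below 0.2 N and contact force between the fingers and press_board below 0.2 N and contact force between the fingers and jig below 0.2 N); the robot touches nothing.
It fails at once if the ink bottle is pushed more than 3 cm or tipped (distance of ink_bottle from where it was at the start of the episode above 0.03 m or angle between ink_bottle's own z axis and vertical above 0.5 rad).
It fails at once if the stapler is pushed more than 3 cm (distance of stapler from where it was at the start of the episode above 0.03 m).
It also fails if it takes over 141 s, if anything falls off the work surface, if the arm or the gripper's body presses on something with over 40 N, if the wrist force passes 120 N, or if a joint passes its speed limit or range.

ROBOT

A 6-joint arm with a two-finger parallel gripper is mounted at the origin on a cart in front of the work surface, level with it; the furniture and walls round the work are solid. World frame = base frame: x ahead of the robot, y to its left, z up, the work surface at z = 0. Lengths are in mm, angles in rad, forces in N, time in s.
With the tool pointing down it reaches from about 350 to 725 mm from the base axis. Payload 4.3 kg.
Tool frame: the origin (TCP) lies on the centre line of the jaws, within the pads' length; the fingertips stand 22 mm ahead of it and the grasp point (between the pads) lies 3 mm ahead of it (tip_reach is the distance from the TCP to the fingertips, in mm); z points along the fingers, y is the direction in which the jaws open and shut (so a half turn about z gives the same grasp; the last joint's range is limited). The gripper opens to 85 mm and grips with 20 to 120 N. Pads are 22 mm wide; open, the fingers measure 114 mm over their backs; the gripper's body (76 mm by 85 mm) begins 54 mm behind the grasp point. The pads swing forward as they close: fully open they stand 13 mm farther back than shut.
Start: joints at [-1.424, 0.377, 0.081, 1.274, 0, 1.46], TCP at [146.051, -556.178, 253.329] pointing down, gripper open.
Joint ranges: [-2.72, 2.72], [-0.84, 1.66], [-1.02, 1.22], [-1.77, 2.12], [-1.37, 1.28], [-3.14, 3.14]. Speed limits (rad/s): [2.57, 2.57, 3.14, 3.14, 3.14, 3.14].

INTERFACE

Orientations are given as a unit quaternion [w, x, y, z].
In Python, from plant import * gives the robot as it stands.
- The arm moves only by the tool play_rows, never from a script. Its argument "increments" is a list of rows, each a list of 3 entries, a list of its own where there are three numbers: the shift along the tool's x, y, z each as a share of 0.12 m, from -1 to 1, then the turn, a rotation vector about the tool's x, y, z each as a share of 0.12 rad, from -1 to 1, then the opening, from -1 (shut) to 1 (fully open). A call has 1 to 12 rows; each row shifts and turns the commanded pose from where the row before left it, along the tool's axes as they then stand; what a row does not reach is not made up. A row lasts 1/12 s, in which the tool goes at most 41.7 mm and 7.16 degrees, less where a joint would pass 70% of its speed; a pose out of reach is approached as far as the arm can. A call with a number of a shift or a turn outside -1 to 1 is refused whole. A call with a gripper value outside its range is refused whole. The fingers move at their own pace and stop on an object; "grip_force" is the grip in N (left out, the last holds). Time passes only in rows, so rows that do not move let the fingers close. It gives the time, the measured TCP pose, the force and the opening at its end, in the units of the state.
- observe(): the state, without advancing time (a new reading comes with each control period).
- capture(name): name is "scene" or "side" or "wrist"; returns the picture (480x640x3 uint8, blue, green, red); there is no depth.
- get_calibration(name): a dict with "vfov" (degrees; the focal length in pixels is half the picture's height over the tangent of half this angle, whatever the lens; pixels are square), "cx", "cy" (the principal point, pixels), "R" (3x3) and "t" (3): a world point X has camera coordinates R X + t. Camera axes: x right, y down, z forward; pixel columns grow to the right and rows downward; lengths in mm; the calibration is good to about 2 mm. The wrist camera is an equidistant fisheye: a pixel r from the principal point sees the ray r / f radians off the axis. A picture is of the moment at which its call begins: read the wrist's pose just before it. get_calibration takes no time and is no camera call; for the wrist camera it gives the pose at the moment of the call.
- job_done(): hands the job in, once; it reports no verdict.
The state is a dict: "t": time; "q": joint angles; "qd": joint speeds; "joint_efforts": joint torques, N m; "eef_pos": TCP position; "tcp_rot": TCP orientation; "contact_force": force on the tool from outside, world axes, zero at the start; "moment": the same for the moment, N m; "gripper_width": finger opening in mm.
Only numpy, scipy, OpenCV 4.12 (cv2) and the standard library are available. Lean on these libraries where they do the work, as an engineer would, in place of code of your own. Each camera call takes 0.05 s, during which the arm holds its last target.

## Working session

There is one attempt and no reset: what is moved stays moved. The work goes in short steps, Python scripts to look and compute and a tool call to move; the robot and the scene stay as the last step left them, time stands still between calls to the robot, and variables do not carry over. Pictures are saved under pics/ and viewed, and the job is handed in when it is done.

Besides the shell and the picture viewer there is one more tool, called after "Request:" as name(argument=value, ...), one argument or row to a line, values as JSON. play_rows: Moves the arm, as the interface text tells. Its arguments: {"type":"object","properties":{"increments":{"type":"array","items":{"type":"array"}},"grip_force":{"type":"number"}},"required":["increments"]}

```bash
ls; mkdir -p pics
python3 - <<'E'
from plant import *
import cv2
print(observe())
for n in ["scene","side","wrist"]:
    c=get_calibration(n); print(n,c)
    cv2.imwrite(f"pics/{n}0.png",capture(n))
E
```

```text
pics
{'t': 0.0, 'q': array([-1.42427497e+00,  3.78097036e-01,  7.96476098e-02,  1.27438766e+00,
       -2.85800639e-05,  1.46048587e+00]), 'qd': array([4.72318903e-04, 3.92563893e-04, 5.60932398e-04, 7.53191340e-05,
       6.18258776e-04, 1.10522515e-03]), 'joint_efforts': array([-1.43961293e-03, -4.63602448e+01,  2.69877058e+01,  2.06769258e-02,
       -2.23485113e-04,  1.35155055e-06]), 'eef_pos': array([ 145.96430619, -555.54687507,  252.34983197]), 'tcp_rot': array([-1.01995460e-03,  9.91765484e-01,  1.28063204e-01, -3.27611206e-05]), 'contact_force': array([ 0.12561638, -0.22862623,  0.22395015]), 'moment': array([-0.00515557,  0.01768037,  0.02119192]), 'gripper_width': 85.31953464064559}
scene {'vfov': 49.968130688760596, 'cx': 322.6360720192678, 'cy': 246.44691969301675, 'R': array([[-0.71384585, -0.70029396,  0.0035319 ],
       [-0.37378859,  0.37674746, -0.84755144],
       [ 0.59220452, -0.60634126, -0.5307015 ]]), 't': array([356.03216446, 324.654135  , 927.98216736])}
side {'vfov': 55.17240089985441, 'cx': 322.28968579540026, 'cy': 237.67498415552257, 'R': array([[-0.98121338, -0.19267855, -0.0097613 ],
       [-0.07632007,  0.43413301, -0.89761004],
       [ 0.17718791, -0.88000199, -0.44068235]]), 't': array([540.47346786, 154.14664341, 919.52577227])}
wrist {'vfov': 65.70646984690485, 'cx': 323.29728679549066, 'cy': 235.7669601746839, 'R': array([[ 0.25432336, -0.96711838, -0.00129325],
       [-0.92070587, -0.24252711,  0.30574712],
       [-0.29600731, -0.07656793, -0.95211188]]), 't': array([-573.39553695,  -41.54029408,  378.84272749])}
```

View pics/scene0.png

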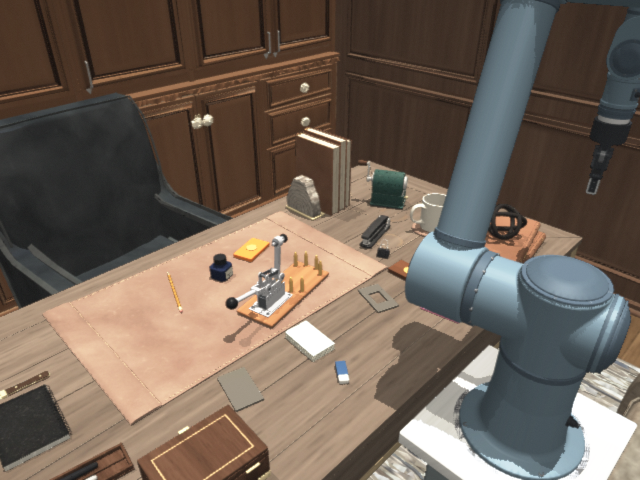

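View pics/side0.png

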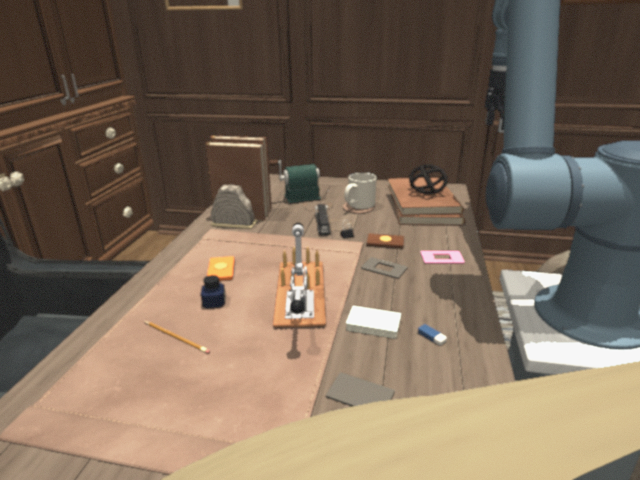

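View pics/wrist0.png

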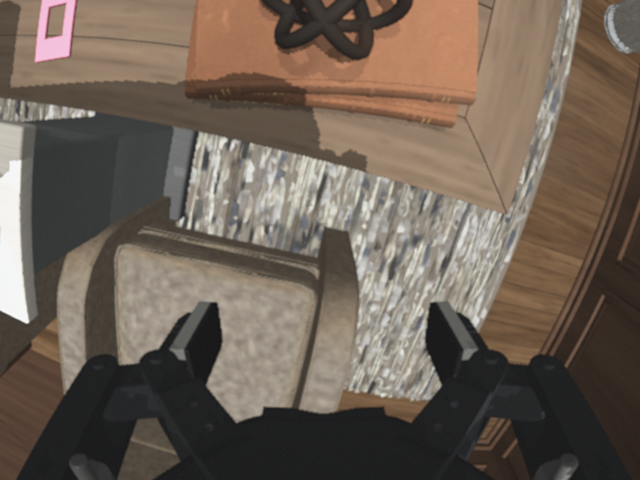

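```bash
cat > h.py <<'E'
from plant import *
import numpy as np, cv2
from scipy.spatial.transform import Rotation as Ro
def ray(cal,px,fish=False,H=480):
    px=np.atleast_2d(np.asarray(px,float))
    f=H/2/np.tan(np.radians(cal["vfov"])/2)
    d=(px-[cal["cx"],cal["cy"]])/f
    if fish:
        r=np.linalg.norm(d,axis=1,keepdims=True)
        v=np.hstack([d/np.maximum(r,1e-9)*np.sin(r),np.cos(r)])
    else: v=np.hstack([d,np.ones((len(d),1))])
    R=np.array(cal["R"]);t=np.array(cal["t"])
    o=-R.T@t
    return o,v@R
def plane(cal,px,z,fish=False):
    o,v=ray(cal,px,fish)
    return o+v*((z-o[2])/v[:,2])[:,None]
def proj(cal,X,fish=False,H=480):
    X=np.atleast_2d(X)@np.array(cal["R"]).T+np.array(cal["t"])
    f=H/2/np.tan(np.radians(cal["vfov"])/2)
    if fish:
        r=np.linalg.norm(X[:,:2],axis=1,keepdims=True);th=np.arctan2(r,X[:,2:])
        d=X[:,:2]/np.maximum(r,1e-9)*th
    else: d=X[:,:2]/X[:,2:]
    return d*f+[cal["cx"],cal["cy"]]
def tri(c1,p1,f1,c2,p2,f2):
    o1,v1=ray(c1,p1,f1);o2,v2=ray(c2,p2,f2)
    A=np.stack([v1[0],-v2[0]],1);s=np.linalg.lstsq(A,o2-o1,rcond=None)[0]
    a=o1+s[0]*v1[0];b=o2+s[1]*v2[0];return (a+b)/2,np.linalg.norm(a-b)
def pose():
    s=observe();q=s["tcp_rot"];return np.array(s["eef_pos"]),Ro.from_quat([q[1],q[2],q[3],q[0]])
def go(p,yaw=None):
    """print moves in tool axes to reach p with tool down, jaw (tool y) axis direction yaw (rad, mod pi)"""
    P,R=pose()
    d=R.inv().apply(np.array(p)-P)
    print("now",P.round(1),"tool shift mm",d.round(1),"units/120",(d/120).round(3))
    M=R.as_matrix();cur=np.arctan2(M[1,1],M[0,1]);print("jaw dir",cur.round(3),"tool z",M[:,2].round(3))
    if yaw is not None:
        dy=(yaw-cur+np.pi/2)%np.pi-np.pi/2
        T=Ro.from_euler('z',dy)*R
        # align to vertical too
        y=np.array([np.cos(cur+dy),np.sin(cur+dy),0]);z=np.array([0,0,-1.]);x=np.cross(y,z)
        T=Ro.from_matrix(np.stack([x,y,z],1))
        rv=(R.inv()*T).as_rotvec();print("rotvec",rv.round(4),"units/.12",(rv/.12).round(3), "q6",observe()["q"][5].round(2))
def crop(img,x0,y0,x1,y1,s,name):
    cv2.imwrite(name,cv2.resize(img[y0:y1,x0:x1],None,fx=s,fy=s,interpolation=cv2.INTER_CUBIC))
E
python3 - <<'E'
from h import *
s=cv2.imread("pics/scene0.png");d=cv2.imread("pics/side0.png")
crop(s,200,220,440,420,3,"pics/sc1.png")
crop(d,190,210,490,420,2.6,"pics/si1.png")
c=get_calibration("scene");e=get_calibration("side")
for n,a,b,z in [("back",(241,388),(360,391),5),("paper",(310,338),(374,319),18),("front",(378,297),(385,267),5),("press",(403,270),(386,239),14),("ink",(221,259),(212,281),58),("stapler",(376,230),(322,218),40),("pink",(435,308),(442,256),5),("orange",(252,248),(221,266),14)]:
    print(n,plane(c,a,z)[0].round(0),plane(e,b,z)[0].round(0))
print("knob",tri(c,(232,302),0,e,(297,305),0))
print("foot end",tri(c,(281,239),0,e,(298,230),0))
E
```

```text
back [426. 299.   5.] [431. 295.   5.]
paper [423. 116.  18.] [426. 117.  18.]
front [ 420. -110.    5.] [ 421. -111.    5.]
press [ 439. -234.   14.] [ 428. -243.   14.]
ink [755. 101.  58.] [760. 102.  58.]
stapler [ 591. -308.   40.] [ 608. -290.   40.]
pink [ 299. -172.    5.] [ 287. -190.    5.]
orange [797. -28.  14.] [800. -32.  14.]
knob (array([551.05586829, 216.01394171, 100.77304368]), np.float64(1.4823010432184305))
foot end (array([590.85743062,  41.6132735 , 159.72258751]), np.float64(1.984492845004798))
```

View pics/sc1.png

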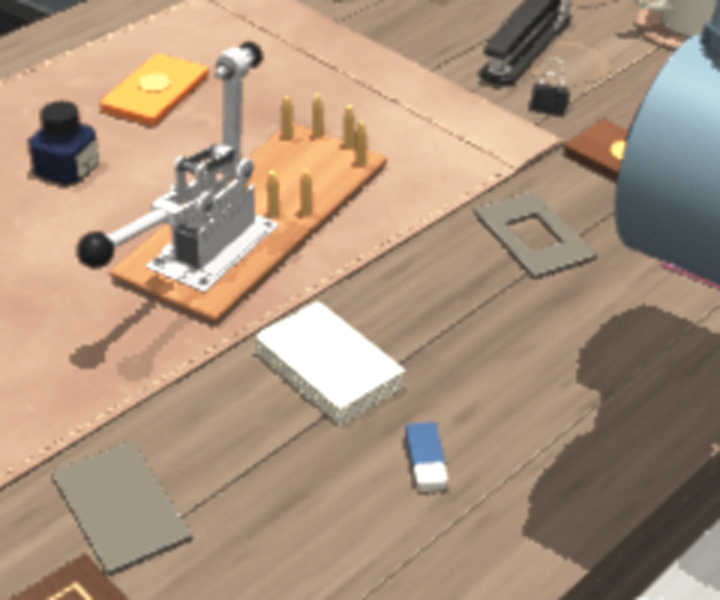

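View pics/si1.png

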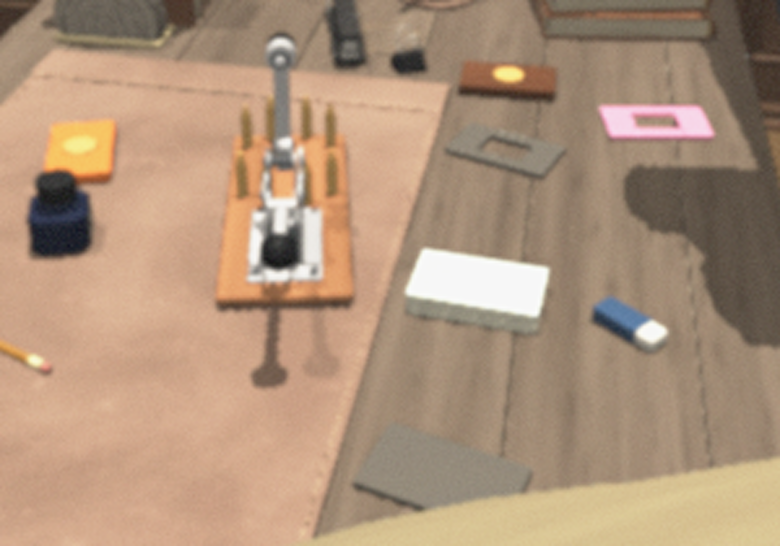

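Run:
```python
from h import *
import plant
print([k for k in dir(plant) if not k.startswith('_')])
c=get_calibration("wrist");R=c["R"];o=-R.T@c["t"];P,Q=pose()
print("cam in tool",Q.inv().apply(o-P),"axes in tool\n",Q.inv().apply(R))
go([440,-120,330],-1.57+np.pi)
c=get_calibration("scene");e=get_calibration("side")
# jig bed corners from crops: scene (x/3+200,y/3+220), side (/2.6+190,/2.6+210)
S=[(217/3+200,318/3+220),(386/3+200,160/3+220),(112/3+200,278/3+220)]
D=[(352/2.6+190,292/2.6+210),(345/2.6+190,137/2.6+210),(218/2.6+190,300/2.6+210)]
for a,b in zip(S,D): print(plane(c,a,16)[0].round(1),plane(e,b,16)[0].round(1))
```

```text
['IKError', 'capture', 'get_calibration', 'job_done', 'observe', 'tip_reach']
cam in tool [  76.44381727   -0.81631631 -120.19588771] axes in tool
 [[ 3.72013313e-04  9.99999773e-01 -5.60987279e-04]
 [-9.52040553e-01  1.82525505e-04 -3.05971816e-01]
 [-3.05971644e-01  6.47908229e-04  9.52040405e-01]]
now [ 146.  -555.7  252.6] tool shift mm [ 395.  -346.8  -76.8] units/120 [ 3.292 -2.89  -0.64 ]
jaw dir -1.314 tool z [-0.     0.002 -1.   ]
rotvec [-0.0016 -0.      0.256 ] units/.12 [-0.013 -0.     2.133] q6 1.46
[510.9 145.8  16. ] [516.8 142.   16. ]
[562.5 -86.8  16. ] [566.5 -85.8  16. ]
[602.3 171.8  16. ] [611.2 169.   16. ]
```

Request:
play_rows(
  increments=[
    [[0,0,-0.05],[0,0,-1],1],
    [[0,0,-0.05],[0,0,-1],1],
    [[0,0,-0.05],[0,0,-1],1],
    [[0,0,-0.05],[0,0,-1],1],
    [[0,0,-0.05],[0,0,-1],1],
    [[0,0,-0.05],[0,0,-1],1],
    [[0,0,-0.05],[0,0,-1],1],
    [[0,0,-0.05],[0,0,-1],1],
    [[0,0,-0.05],[0,0,-1],1],
    [[0,0,-0.05],[0,0,-1],1],
    [[0,0,-0.05],[0,0,-1],1],
    [[0,0,-0.05],[0,0,-1],1],
  ],
)

```text
t: 1.15
eef_pos: [146.0, -556.0, 325.2]
tcp_rot: [-0.0, 0.659, 0.752, 0.0]
contact_force: [0.3, 0.4, 0.2]
gripper_width: 85.3
```

Request:
play_rows(
  increments=[
    [[0,0,0],[0,0,-1],1],
    [[0,0,0],[0,0,-1],1],
    [[0,0,0],[0,0,-1],1],
    [[0,0,0],[0,0,-1],1],
    [[0,0,0],[0,0,-1],1],
    [[0,0,0],[0,0,-1],1],
    [[0,0,0],[0,0,-1],1],
    [[0,0,0],[0,0,-1],1],
    [[0,0,0],[0,0,-1],1],
    [[0,0,0],[0,0,-1],1],
    [[0,0,0],[0,0,-1],1],
    [[0,0,0],[0,0,-1],1],
  ],
)

```text
t: 2.15
eef_pos: [146.0, -556.0, 324.9]
tcp_rot: [-0.0, -0.001, 1.0, 0.0]
contact_force: [-0.4, -0.7, 0.2]
gripper_width: 85.5
```

Run:
```python
from h import *
print(observe()["t"],observe()["gripper_width"]);go([440,-120,330],1.57)
```

```text
2.15 85.4537978517395
now [ 146.  -556.   324.9] tool shift mm [-294.5  435.6   -4.8] units/120 [-2.454  3.63  -0.04 ]
jaw dir 1.572 tool z [-0.     0.001 -1.   ]
rotvec [ 0.0008 -0.0001  0.002 ] units/.12 [ 0.006 -0.001  0.016] q6 -1.43
```

Request:
play_rows(
  increments=[
    [[-0.2,0.28,0],[0,0,0],1],
    [[-0.2,0.28,0],[0,0,0],1],
    [[-0.2,0.28,0],[0,0,0],1],
    [[-0.2,0.28,0],[0,0,0],1],
    [[-0.2,0.28,0],[0,0,0],1],
    [[-0.2,0.28,0],[0,0,0],1],
    [[-0.2,0.28,0],[0,0,0],1],
    [[-0.2,0.28,0],[0,0,0],1],
    [[-0.2,0.28,0],[0,0,0],1],
    [[-0.2,0.28,0],[0,0,0],1],
    [[-0.2,0.28,0],[0,0,0],1],
    [[-0.2,0.28,0],[0,0,0],1],
  ],
)

```text
t: 3.15
eef_pos: [436.6, -152.4, 325.2]
tcp_rot: [-0.0, 0.002, 1.0, -0.0]
contact_force: [-0.8, -0.2, 0.1]
gripper_width: 85.3
```

Request:
play_rows(
  increments=[
    [[0,0.3,0],[0,0,0],1],
    [[0,0.3,0],[0,0,0],1],
    [[0,0.3,0],[0,0,0],1],
    [[0,0.1,0],[0,0,0],1],
    [[0,0,0],[0,0,0],1],
    [[0,0,0],[0,0,0],1],
  ],
)

```text
t: 3.65
eef_pos: [436.4, -33.9, 325.1]
tcp_rot: [-0.0, 0.001, 1.0, -0.0]
contact_force: [0.3, -0.7, 0.3]
gripper_width: 85.4
```

Run:
```python
from h import *
go([440,-120,330],1.57)
import pickle
c=get_calibration("wrist");pickle.dump(c,open("w1.pkl","wb"))
cv2.imwrite("pics/w1.png",capture("wrist"))
```

```text
now [436.4 -33.9 325.1] tool shift mm [ -3.8 -86.1  -4.8] units/120 [-0.032 -0.717 -0.04 ]
jaw dir 1.568 tool z [-0.    -0.001 -1.   ]
rotvec [-0.0006 -0.0003 -0.0021] units/.12 [-0.005 -0.003 -0.017] q6 -0.22
```

View pics/w1.png

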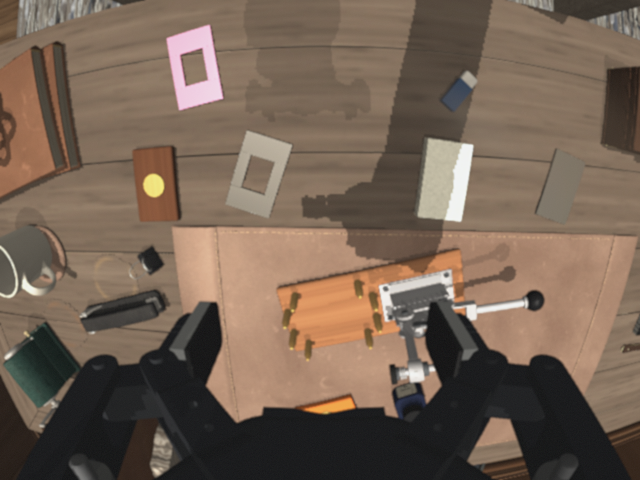

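Run:
```python
from h import *
i=cv2.imread("pics/w1.png")
a=cv2.resize(i[120:240,120:300],None,fx=4,fy=4,interpolation=2)
b=cv2.resize(i[120:240,400:600],None,fx=4,fy=4,interpolation=2)
cv2.imwrite("pics/w1a.png",a);cv2.imwrite("pics/w1b.png",b)
crop(i,270,235,550,420,2.8,"pics/w1c.png")
for p in [(560,186),(545,230),(520,150),(260,145),(262,172),(155,160),(460,180),(430,180),(215,180)]: print(p,i[p[1],p[0]],cv2.cvtColor(i,cv2.COLOR_BGR2HSV)[p[1],p[0]])
```

```text
(560, 186) [104 118 129] [ 17  49 129]
(545, 230) [ 91 109 128] [ 15  74 128]
(520, 150) [100 118 136] [ 15  68 136]
(260, 145) [157 174 184] [ 19  37 184]
(262, 172) [ 90 107 126] [ 14  73 126]
(155, 160) [ 59  83 127] [ 11 137 127]
(460, 180) [242 243 241] [ 75   2 243]
(430, 180) [162 184 191] [ 23  39 191]
(215, 180) [ 95 114 133] [ 15  73 133]
```

View pics/w1a.png

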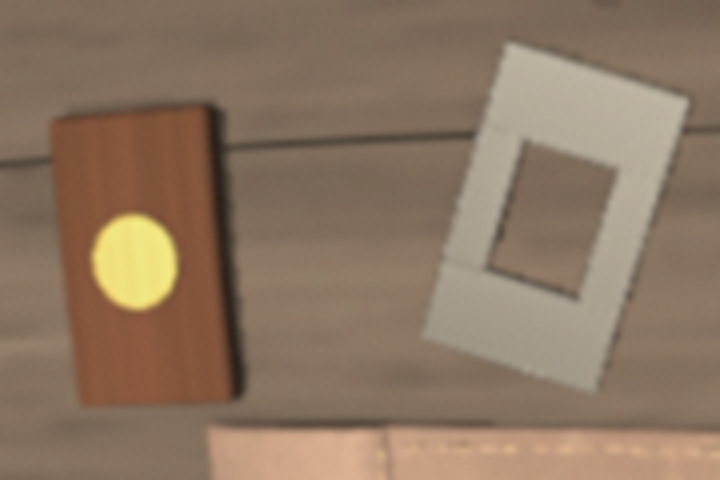

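View pics/w1b.png

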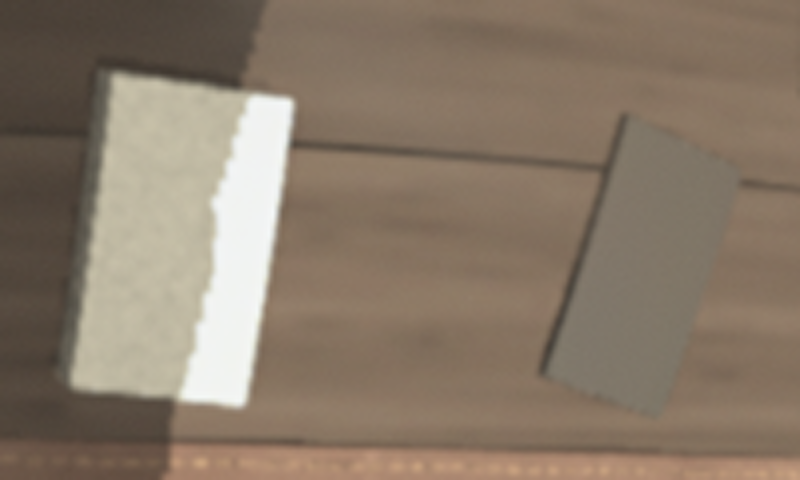

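View pics/w1c.png

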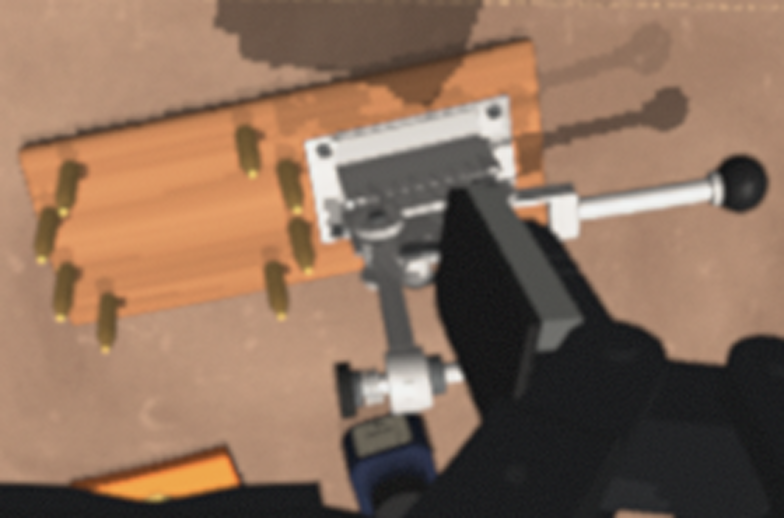

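```bash
cat > m1.py <<'E'
from h import *
import pickle
c=pickle.load(open("w1.pkl","rb"))
def cv(pts,s,x,y): return (np.array(pts,float)+.5)/s-.5+[x,y]
def rect(n,px,z):
    w=plane(c,px,z,True)
    ctr=w[:,:2].mean(0); e=[w[1]-w[0],w[2]-w[1],w[2]-w[3],w[3]-w[0]]
    L=[np.linalg.norm(v[:2]) for v in e]
    long=w[2]-w[1]+w[3]-w[0]; a=np.arctan2(long[1],long[0])
    print(n,"ctr",ctr.round(1),"sides",np.round(L,1),"long ang",a.round(3))
rect("back",cv([(625,115),(741,166),(660,415),(545,373)],4,400,120),5)
rect("paper",cv([(110,70),(295,98),(245,408),(70,390)],4,400,120),18)
rect("front",cv([(508,40),(690,97),(600,392),(423,337)],4,120,120),5)
rect("press",cv([(50,118),(210,104),(238,403),(80,405)],4,120,120),12.5)
print("disc",plane(c,cv([(135,261)],4,120,120),14,True))
W=plane(c,cv([(64,212),(41,259),(60,317),(105,350),(252,174),(297,210),(307,272),(281,317)],2.8,270,235),58,True)[:,:2]
J=np.array([(-41,37.5),(-56.5,16),(-56.5,-16),(-41,-37.5),(41,37.5),(56.5,16),(56.5,-16),(41,-37.5)])
A=J-J.mean(0);B=W-W.mean(0);ang=np.arctan2((A[:,0]*B[:,1]-A[:,1]*B[:,0]).sum(),(A*B).sum())
R=np.array([[np.cos(ang),-np.sin(ang)],[np.sin(ang),np.cos(ang)]]);t=W.mean(0)-R@J.mean(0)
print("jig",t,ang,"res",(W-J@R.T-t).round(1).tolist())
k=plane(c,cv([(742,183)],2.8,270,235),98,True)[0];print("knob",k, R.T@(k[:2]-t))
c1=get_calibration("scene");o=proj(c1,[*t,58]);print(o)
E
python3 m1.py
```

```text
back ctr [426.3 296.4] sides [57.6 95.  56.9 93.5] long ang -0.247
paper ctr [423.6 112.9] sides [59.7 97.6 58.2 97.3] long ang -0.083
front ctr [ 419.3 -112.8] sides [57.2 94.9 58.3 95.6] long ang -0.325
press ctr [ 426.3 -247. ] sides [57.5 95.1 58.4 94.7] long ang 0.006
disc [[ 426.45060991 -248.30092497   14.        ]]
jig [600.91085924 -23.34965996] 1.7865108968005883 res [[0.3, 0.6], [-0.2, 0.1], [-0.5, 0.2], [0.3, 0.3], [-0.2, -0.3], [-0.2, -0.1], [0.3, -0.5], [0.1, -0.2]]
knob [548.25707856 217.36496797  98.        ] [ 2.46406056e+02 -9.04204142e-02]
[[299.72515035 263.55239493]]
```

Request:
play_rows(
  increments=[
    [[-0.117,0.262,0],[0,0,0],-1],
    [[-0.117,0.262,0],[0,0,0],-1],
    [[-0.117,0.262,0],[0,0,0],-1],
    [[-0.117,0.262,0],[0,0,0],-1],
    [[-0.117,0.262,0],[0,0,0],-1],
    [[-0.117,0.262,0],[0,0,0],-1],
    [[-0.117,0.262,0],[0,0,0],-1],
    [[-0.117,0.262,0],[0,0,0],-1],
    [[0,0,0.28],[0,0,0],-1],
    [[0,0,0.28],[0,0,0],-1],
    [[0,0,0.28],[0,0,0],-1],
    [[0,0,0.28],[0,0,0],-1],
  ],
)

```text
t: 4.7
eef_pos: [551.2, 215.2, 189.2]
tcp_rot: [0.0, 0.003, 1.0, -0.0]
contact_force: [0.7, 0.0, -0.7]
gripper_width: 0.0
```

Request:
play_rows(
  increments=[
    [[0,0,0.28],[0,0,0],-1],
    [[0,0,0],[0,0,0],-1],
  ],
)

```text
t: 4.87
eef_pos: [545.6, 213.5, 149.5]
tcp_rot: [-0.007, 0.004, 1.0, -0.002]
contact_force: [-1.3, -0.5, -0.8]
gripper_width: -0.1
```

Run:
```python
from h import *
go([548,217,150],1.57);print(observe()["contact_force"],observe()["gripper_width"], tip_reach if not callable(tip_reach) else tip_reach())
a=capture("scene");b=capture("side")
crop(a,200,200,330,330,3,"/tmp/a.png");crop(b,230,200,360,330,3,"/tmp/b.png")
cv2.imwrite("pics/k1.png",np.hstack([cv2.imread("/tmp/a.png"),cv2.imread("/tmp/b.png")]))
```

```text
now [545.6 213.5 149.5] tool shift mm [-2.4  3.5 -0.5] units/120 [-0.02   0.03  -0.004]
jaw dir 1.563 tool z [-0.013 -0.004 -1.   ]
rotvec [-0.0042 -0.0132 -0.0065] units/.12 [-0.035 -0.11  -0.054] q6 0.27
[-1.29624581 -0.52032497 -0.78576436] -0.09334780792761929 22.0
```

View pics/k1.png

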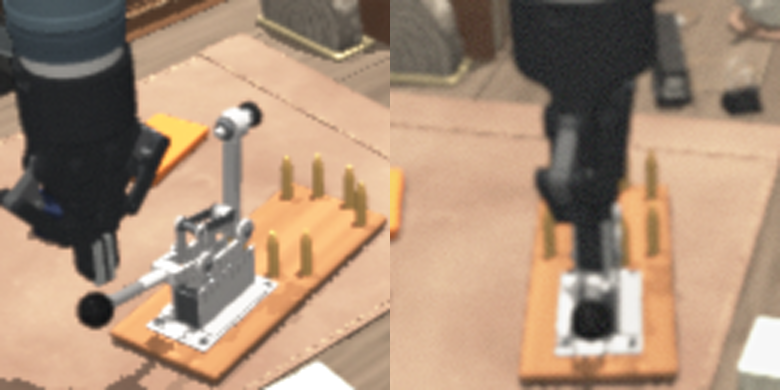

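Request:
play_rows(
  increments=[
    [[-0.02,0.03,0.06],[0,0,0],-1],
    [[0,0,0.05],[0,0,0],-1],
    [[0,0,0],[0,0,0],-1],
  ],
)

```text
t: 5.22
eef_pos: [553.8, 220.4, 144.9]
tcp_rot: [0.001, 0.002, 1.0, 0.0]
contact_force: [-0.1, 0.3, -0.2]
gripper_width: 0.3
```

Request:
play_rows(
  increments=[
    [[0,0,0.05],[0,0,0],-1],
    [[0,0,0.05],[0,0,0],-1],
    [[0,0,0],[0,0,0],-1],
  ],
)

```text
t: 5.47
eef_pos: [552.5, 220.3, 131.6]
tcp_rot: [0.0, 0.002, 1.0, 0.0]
contact_force: [-0.7, 0.9, 0.5]
gripper_width: 0.1
```

Request:
play_rows(
  increments=[
    [[0.03,-0.02,0.04],[0,0,0],-1],
    [[0,0,0.03],[0,0,0],-1],
    [[0,0,0],[0,0,0],-1],
  ],
)

```text
t: 5.72
eef_pos: [548.1, 217.6, 122.9]
tcp_rot: [-0.001, 0.002, 1.0, -0.0]
contact_force: [0.1, 0.2, 0.3]
gripper_width: -0.2
```

Request:
play_rows(
  increments=[
    [[0,0,0.03],[0,0,0],-1],
    [[0,0,0.03],[0,0,0],-1],
    [[0,0,0],[0,0,0],-1],
  ],
)

```text
t: 5.97
eef_pos: [548.8, 217.6, 117.8]
tcp_rot: [0.0, 0.002, 1.0, -0.0]
contact_force: [-3.4, -0.7, 9.3]
gripper_width: 0.1
```

Run:
```python
from h import *
go([548,217,150],1.57);print(observe()["contact_force"],observe()["gripper_width"])
a=capture("scene");b=capture("side")
crop(a,200,200,330,330,3,"/tmp/a.png");crop(b,230,200,360,330,3,"/tmp/b.png")
cv2.imwrite("pics/k2.png",np.hstack([cv2.imread("/tmp/a.png"),cv2.imread("/tmp/b.png")]))
```

```text
now [548.8 217.6 117.8] tool shift mm [  0.8  -0.6 -32.2] units/120 [ 0.006 -0.005 -0.269]
jaw dir 1.566 tool z [ 0.001 -0.    -1.   ]
rotvec [-0.0004  0.0006 -0.004 ] units/.12 [-0.003  0.005 -0.034] q6 0.28
[-3.43485644 -0.70852425  9.25796293] 0.08794814733250897
```

View pics/k2.png

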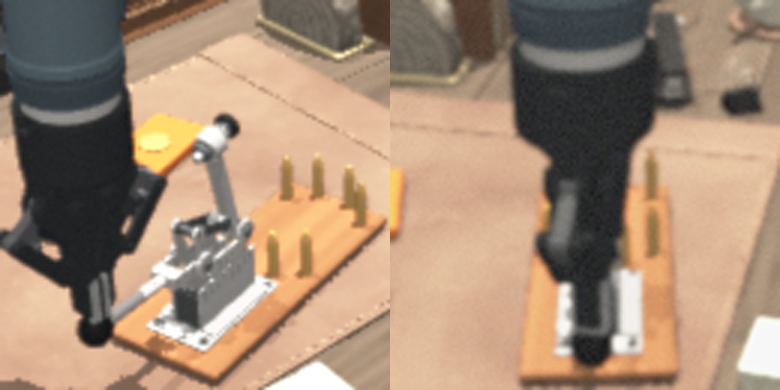

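Request:
play_rows(
  increments=[
    [[0,0,-0.25],[0,0,0],1],
    [[0,0,-0.25],[0,0,0],1],
    [[0,0,-0.2],[0,0,0],1],
    [[0.25,0.16,0],[0,0,0],1],
    [[0.25,0.16,0],[0,0,0],1],
    [[0.25,0.16,0],[0,0,0],1],
    [[0.27,0.17,0],[0,0,0],1],
    [[0,0,0],[0,0,1],1],
    [[0,0,0],[0,0,1],1],
    [[0,0,0],[0,0,0],1],
    [[0,0,0],[0,0,0],1],
    [[0,0,0],[0,0,0],1],
  ],
)

```text
t: 7.07
eef_pos: [427.0, 296.2, 200.2]
tcp_rot: [-0.0, 0.121, 0.993, -0.0]
contact_force: [-0.6, 0.8, -0.9]
gripper_width: 85.3
```

Run:
```python
from h import *
import pickle
go([426.3,296.4,150],1.324);print(observe()["contact_force"],observe()["gripper_width"])
pickle.dump(get_calibration("wrist"),open("w2.pkl","wb"))
a=capture("wrist");cv2.imwrite("pics/w2.png",a)
```

```text
now [427.  296.2 200.2] tool shift mm [ 0.8  0.1 50.2] units/120 [0.006 0.001 0.418]
jaw dir 1.328 tool z [-0. -0. -1.]
rotvec [-0.0005 -0.0002  0.004 ] units/.12 [-0.004 -0.002  0.034] q6 0.73
[-0.56953888  0.81348944 -0.89336783] 85.32697572099211
```

View pics/w2.png

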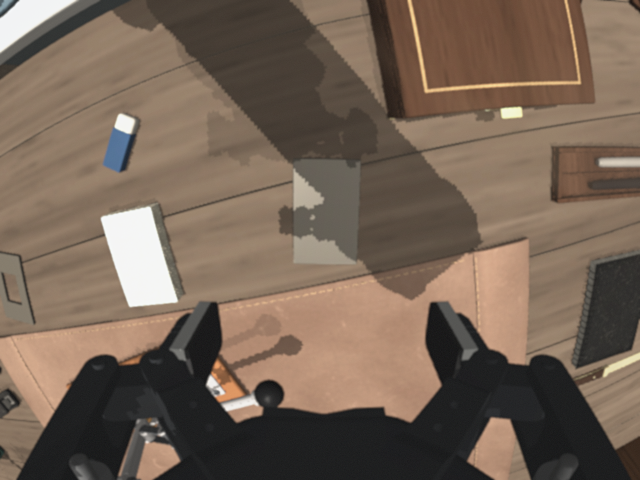

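Run:
```python
from h import *
import pickle
a=cv2.imread("pics/w2.png");crop(a,270,140,390,285,5,"pics/w2a.png")
c=pickle.load(open("w2.pkl","rb"))
w=plane(c,[(293.5,158),(361,160.5),(358,265),(292.5,262)],5,True);print(w.round(1),w.mean(0))
l=w[2]-w[1]+w[3]-w[0];print(np.arctan2(l[1],l[0]),np.linalg.norm(l)/2)
```

```text
[[373.8 282.8   5. ]
 [389.6 338.    5. ]
 [482.2 314.9   5. ]
 [464.9 257.3   5. ]] [427.6178753  298.22610788   5.        ]
-0.2587825638135572 94.97095107967867
```

View pics/w2a.png

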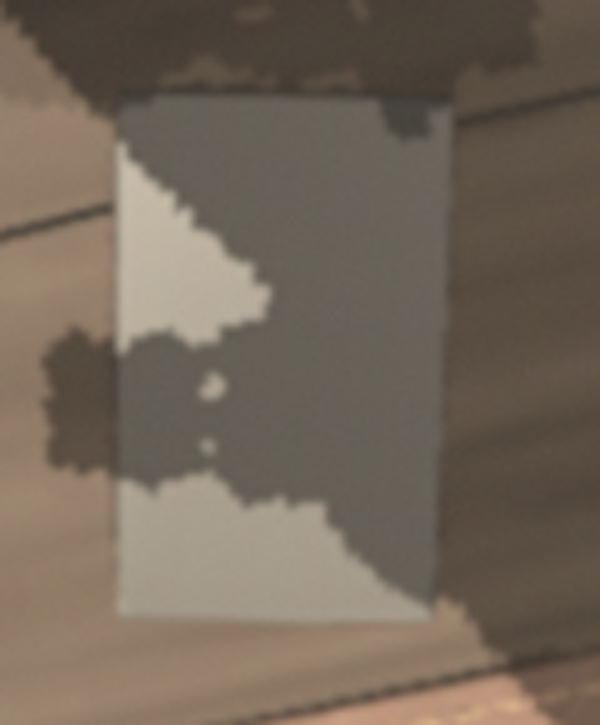

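Request:
play_rows(
  increments=[
    [[0,0.01,0.29],[0,0,0.04],1],
    [[0,0,0.29],[0,0,0],1],
    [[0,0,0.29],[0,0,0],1],
    [[0,0,0.29],[0,0,0],1],
    [[0,0,0.23],[0,0,0],1],
    [[0,0,0.06],[0,0,0],1],
    [[0,0,0],[0,0,0],1],
    [[0,0,0],[0,0,0],1],
  ],
)

```text
t: 7.78
eef_pos: [427.8, 297.6, 27.1]
tcp_rot: [0.0, 0.124, 0.992, 0.0]
contact_force: [0.3, 0.3, -0.2]
gripper_width: 85.5
```

Run:
```python
from h import *
go([427,297.3,18],1.32);print(observe()["contact_force"],observe()["gripper_width"])
a=capture("wrist");cv2.imwrite("pics/w3.png",a)
```

```text
now [427.8 297.6  27.1] tool shift mm [ 0.7 -0.4  9.1] units/120 [ 0.006 -0.004  0.076]
jaw dir 1.321 tool z [ 0. -0. -1.]
rotvec [0.     0.0002 0.0013] units/.12 [0.    0.002 0.011] q6 0.74
[ 0.26011275  0.32357668 -0.18236963] 85.54821109934223
```

View pics/w3.png

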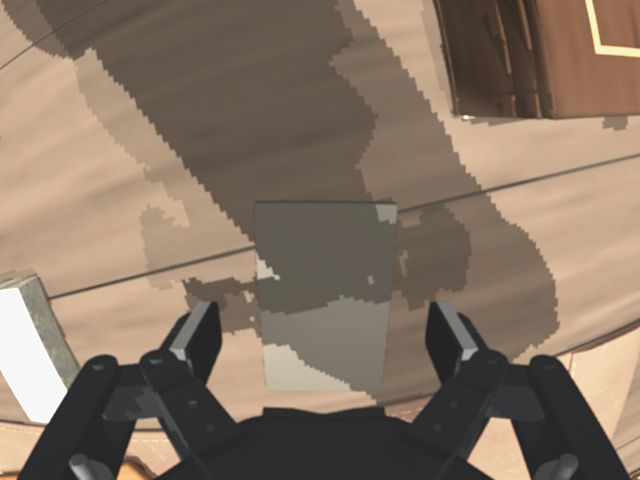

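Request:
play_rows(
  increments=[
    [[0.005,0,0.05],[0,0,0],1],
    [[0,0,0.025],[0,0,0],1],
    [[0,0,0],[0,0,0],1],
  ],
)

```text
t: 8.08
eef_pos: [427.0, 297.9, 17.9]
tcp_rot: [0.0, 0.124, 0.992, 0.0]
contact_force: [-0.4, 0.8, -0.2]
gripper_width: 85.3
```

Request:
play_rows(
  increments=[
    [[0,0,0],[0,0,0],0.5],
    [[0,0,0],[0,0,0],0.4],
    [[0,0,0],[0,0,0],-1],
    [[0,0,0],[0,0,0],-1],
    [[0,0,0],[0,0,0],-1],
    [[0,0,0],[0,0,0],-1],
  ],
  grip_force=40,
)

```text
t: 8.58
eef_pos: [426.8, 297.8, 18.2]
tcp_rot: [0.0, 0.124, 0.992, 0.0]
contact_force: [-1.2, -0.3, 5.9]
gripper_width: 56.6
```

Request:
play_rows(
  increments=[
    [[0,0,-0.1],[0,0,0],-1],
    [[0,0,-0.25],[0,0,0],-1],
    [[0,0,-0.25],[0,0,0],-1],
    [[0,0,0],[0,0,0],-1],
    [[0,0,0],[0,0,0],-1],
  ],
)

```text
t: 9.0
eef_pos: [428.4, 298.7, 91.5]
tcp_rot: [0.002, 0.124, 0.992, 0.001]
contact_force: [0.4, -0.1, 0.8]
gripper_width: 56.3
```

Run:
```python
from h import *
go([600.9,-23.35,150],1.7865+np.pi/2);print(observe()["contact_force"],observe()["gripper_width"])
a=capture("wrist");cv2.imwrite("pics/w4.png",a)
a=capture("side");crop(a,250,180,490,420,2,"pics/s4.png")
```

```text
now [428.4 298.7  91.5] tool shift mm [-246.9 -269.3  -58.5] units/120 [-2.058 -2.244 -0.487]
jaw dir 1.321 tool z [ 0.004  0.002 -1.   ]
rotvec [0.005  0.0015 1.1056] units/.12 [0.042 0.013 9.213] q6 0.74
[ 0.41748141 -0.09975394  0.77457785] 56.33317833267884
```

View pics/w4.png

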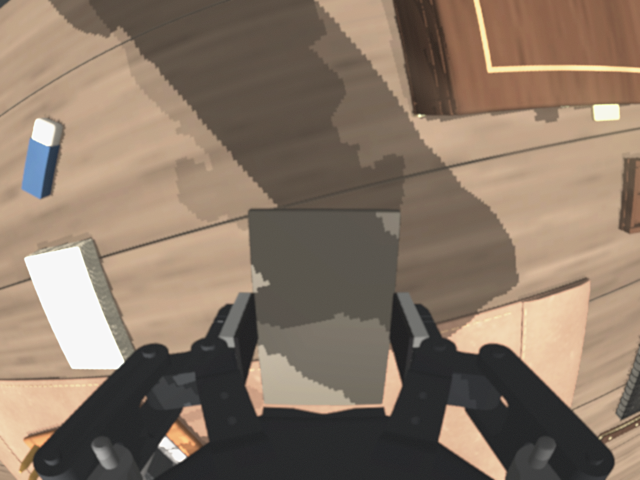

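View pics/s4.png

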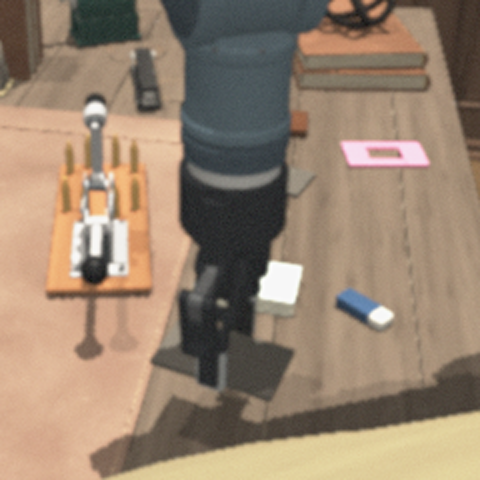

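```bash
cat > held.py <<'E'
from h import *
import sys
def held(px,dz,c=None):
    c=c or get_calibration("wrist");P,Q=pose()
    w=plane(c,px,P[2]-dz,True);L=Q.inv().apply(w-P)
    print("tool frame corners",L.round(1).tolist(),"ctr",L.mean(0).round(1),"len",np.linalg.norm(L[2]-L[1]).round(1),"wid",np.linalg.norm(L[1]-L[0]).round(1))
    l=L[1]+L[0]-L[2]-L[3];print("ang of long axis vs tool x",np.arctan2(l[1],l[0]).round(4))
E
python3 - <<'E'
from held import *
crop(cv2.imread("pics/w4.png"),230,190,420,420,3,"pics/w4a.png")
held([(249,210),(400,210),(384,405),(264,405)],13)
E
```

```text
tool frame corners [[47.6, -28.0, 13.0], [47.7, 28.4, 13.0], [-48.7, 29.3, 13.0], [-48.8, -29.0, 13.0]] ctr [-0.6  0.2 13. ] len 96.4 wid 56.5
ang of long axis vs tool x 0.0008
```

View pics/w4a.png

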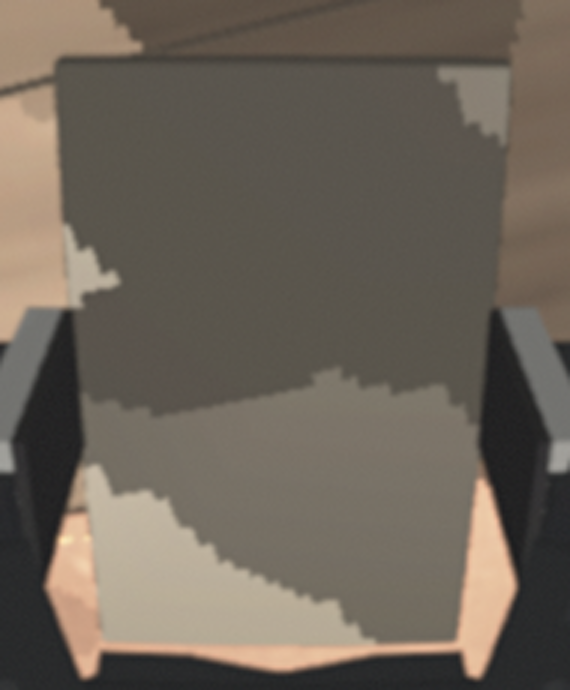

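Request:
play_rows(
  increments=[
    [[0,0,-0.2],[0,0,0],-1],
    [[0,0,-0.2],[0,0,-1],-1],
    [[0,0,-0.2],[0,0,-1],-1],
    [[0,0,-0.1],[0,0,-1],-1],
    [[0,0,-0.1],[0,0,-1],-1],
    [[0,0,-0.1],[0,0,-1],-1],
    [[0,0,0],[0,0,-1],-1],
    [[0,0,0],[0,0,-1],-1],
    [[0,0,0],[0,0,-1],-1],
    [[0,0,0],[0,0,-1],-1],
    [[0,0,0],[0,0,-1],-1],
    [[0,0,0],[0,0,-1],-1],
  ],
)

```text
t: 10.1
eef_pos: [425.5, 297.2, 195.5]
tcp_rot: [-0.002, -0.513, 0.859, 0.0]
contact_force: [1.0, 0.1, 0.8]
gripper_width: 56.3
```

Request:
play_rows(
  increments=[
    [[0,0,0],[0,0,-1],-1],
    [[0,0,0],[0,0,-1],-1],
    [[0,0,0],[0,0,-1],-1],
    [[0,0,0],[0,0,-1],-1],
    [[0,0,0],[0,0,-1],-1],
    [[0,0,0],[0,0,-0.96],-1],
    [[0,0,0],[0,0,0],-1],
  ],
)

```text
t: 10.68
eef_pos: [425.6, 297.2, 195.6]
tcp_rot: [0.002, 0.779, -0.627, -0.001]
contact_force: [0.3, 0.6, -0.8]
gripper_width: 56.3
```

Run:
```python
from h import *
go([430,-20,200],1.7865+np.pi/2);go([600.9,-23.35,200]);print(observe()["contact_force"],observe()["gripper_width"])
```

```text
now [425.6 297.2 195.6] tool shift mm [310.7  63.9  -3.8] units/120 [ 2.589  0.532 -0.032]
jaw dir -2.925 tool z [-0.003 -0.002 -1.   ]
rotvec [ 0.0034 -0.001   0.0009] units/.12 [ 0.028 -0.009  0.007] q6 -1.3
now [425.6 297.2 195.6] tool shift mm [ 350.7 -102.3   -4.3] units/120 [ 2.923 -0.853 -0.036]
jaw dir -2.925 tool z [-0.003 -0.002 -1.   ]
[ 0.26363647  0.61759242 -0.80651088] 56.314122897469474
```

Request:
play_rows(
  increments=[
    [[0.324,0.067,0],[0,0,0],-1],
    [[0.324,0.067,0],[0,0,0],-1],
    [[0.324,0.067,0],[0,0,0],-1],
    [[0.324,0.067,0],[0,0,0],-1],
    [[0.324,0.067,0],[0,0,0],-1],
    [[0.324,0.067,0],[0,0,0],-1],
    [[0.324,0.067,0],[0,0,0],-1],
    [[0.324,0.067,0],[0,0,0],-1],
    [[0.067,-0.277,0],[0,0,0],-1],
    [[0.067,-0.277,0],[0,0,0],-1],
    [[0.067,-0.277,0],[0,0,0],-1],
    [[0.067,-0.277,0],[0,0,0],-1],
  ],
)

```text
t: 11.68
eef_pos: [567.4, -23.7, 196.2]
tcp_rot: [0.001, 0.777, -0.629, -0.001]
contact_force: [0.6, -0.3, 0.3]
gripper_width: 56.4
```

Request:
play_rows(
  increments=[
    [[0.067,-0.277,0],[0,0,0],-1],
    [[0,0,0],[0,0,0],-1],
    [[0,0,0],[0,0,0],-1],
    [[0,0,0],[0,0,0],-1],
  ],
)

```text
t: 12.02
eef_pos: [599.8, -23.5, 196.1]
tcp_rot: [0.001, 0.778, -0.628, -0.001]
contact_force: [-0.2, -0.4, -0.2]
gripper_width: 56.7
```

Run:
```python
from h import *
go([600.9,-23.35,100],1.7865+np.pi/2);print(observe()["contact_force"],observe()["gripper_width"])
import pickle;pickle.dump(get_calibration("wrist"),open("w5.pkl","wb"))
a=capture("wrist");cv2.imwrite("pics/w5.png",a)
a=capture("side");crop(a,200,140,440,380,2,"pics/s5.png")
```

```text
now [599.8 -23.5 196.1] tool shift mm [ 0.1 -1.4 96.1] units/120 [ 0.001 -0.012  0.801]
jaw dir -2.928 tool z [-0.003  0.    -1.   ]
rotvec [ 0.0031  0.001  -0.0025] units/.12 [ 0.026  0.008 -0.021] q6 -1.93
[-0.16523624 -0.39732605 -0.19632308] 56.7078893223013
```

View pics/w5.png

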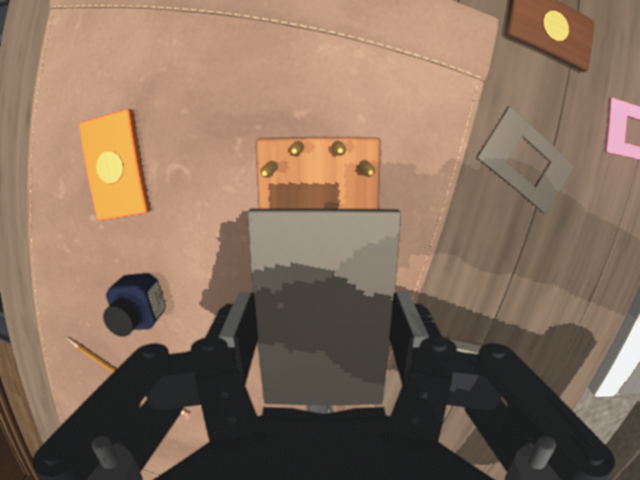

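View pics/s5.png

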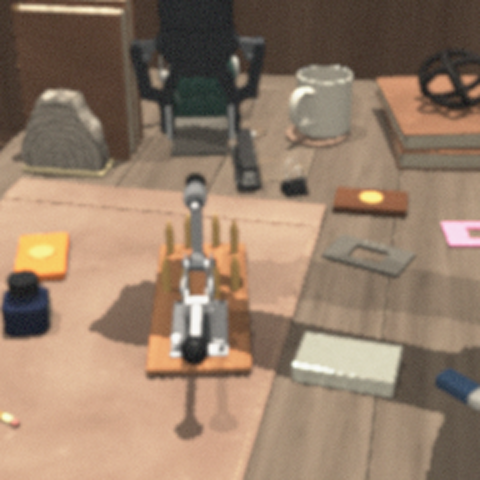

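Run:
```python
from h import *
import pickle
a=cv2.imread("pics/w5.png");crop(a,240,120,400,230,5,"pics/w5a.png")
c=pickle.load(open("w5.pkl","rb"));t=np.array([600.9,-23.35]);g=1.7865
R=np.array([[np.cos(g),-np.sin(g)],[np.sin(g),np.cos(g)]])
J=np.array([(-41,37.5),(-56.5,16),(-56.5,-16),(-41,-37.5)])
for z in(58,16):print(((proj(c,np.hstack([J@R.T+t,np.full((4,1),z)]),True)-[240,120])*5).round(0).tolist())
```

```text
[[658.0, 264.0], [506.0, 153.0], [274.0, 154.0], [124.0, 266.0]]
[[624.0, 227.0], [492.0, 132.0], [293.0, 132.0], [163.0, 229.0]]
```

View pics/w5a.png

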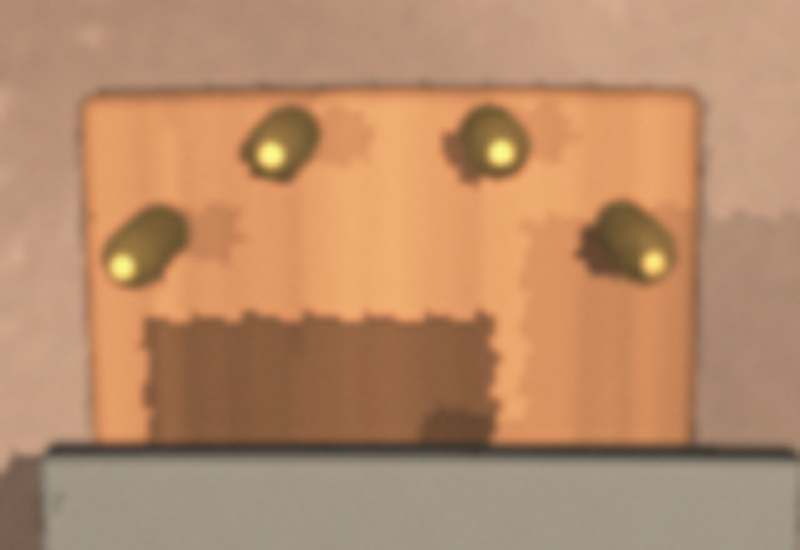

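Request:
play_rows(
  increments=[
    [[0.006,-0.016,0.25],[0.02,0.01,-0.02],-1],
    [[0,0,0.25],[0,0,0],-1],
    [[0,0,0.25],[0,0,0],-1],
    [[0,0,0.2],[0,0,0],-1],
    [[0,0,0],[0,0,0],-1],
    [[0,0,0],[0,0,0],-1],
    [[0,0,0],[0,0,0],-1],
  ],
)

```text
t: 12.7
eef_pos: [603.6, -24.2, 85.4]
tcp_rot: [-0.001, 0.779, -0.626, 0.002]
contact_force: [0.1, 0.4, 0.1]
gripper_width: 56.1
```

Run:
```python
from h import *
go([601.5,-23.2,34],1.7865+np.pi/2);print(observe()["contact_force"],observe()["gripper_width"])
import pickle;pickle.dump(get_calibration("wrist"),open("w6.pkl","wb"))
a=capture("wrist");crop(a,150,100,490,440,1.7,"pics/w6.png")
```

```text
now [603.6 -24.2  85.4] tool shift mm [-1.5  2.1 51.4] units/120 [-0.013  0.018  0.428]
jaw dir -2.925 tool z [ 0.005 -0.001 -1.   ]
rotvec [-0.0043 -0.002   0.0012] units/.12 [-0.036 -0.017  0.01 ] q6 -1.93
[0.12867044 0.37986973 0.12411152] 56.132555124715424
```

View pics/w6.png

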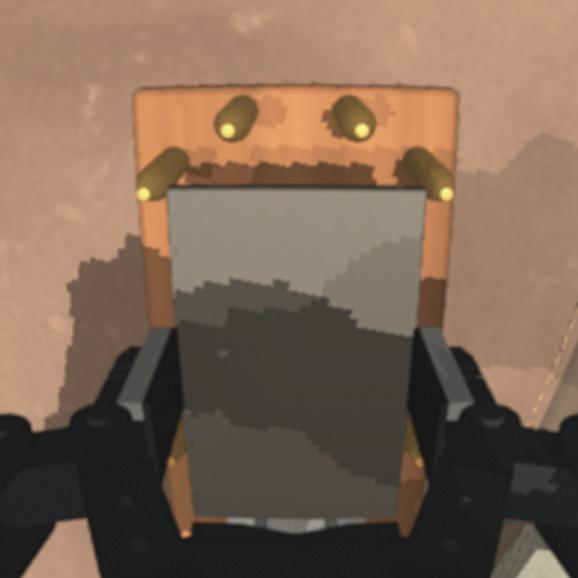

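Request:
play_rows(
  increments=[
    [[0,0,0],[0,0,0],-1],
    [[0,0,0],[0,0,0],-1],
    [[0,0,0],[0,0,0],-1],
  ],
)

```text
t: 13.0
eef_pos: [604.2, -24.2, 84.8]
tcp_rot: [-0.001, 0.78, -0.626, 0.002]
contact_force: [0.0, -0.2, -0.2]
gripper_width: 56.3
```

Run:
```python
from h import *
go([601.5,-23.2,34],1.7865+np.pi/2);print(observe()["contact_force"],observe()["gripper_width"])
import pickle;pickle.dump(get_calibration("wrist"),open("w6.pkl","wb"))
a=capture("wrist");crop(a,220,130,430,430,2.6,"pics/w6.png")
```

```text
now [604.2 -24.2  84.8] tool shift mm [-1.7  2.6 50.8] units/120 [-0.014  0.022  0.424]
jaw dir -2.924 tool z [ 0.005 -0.001 -1.   ]
rotvec [-0.0046 -0.0022  0.0015] units/.12 [-0.039 -0.018  0.012] q6 -1.93
[ 0.04385477 -0.23201579 -0.24985995] 56.33714655313959
```

View pics/w6.png

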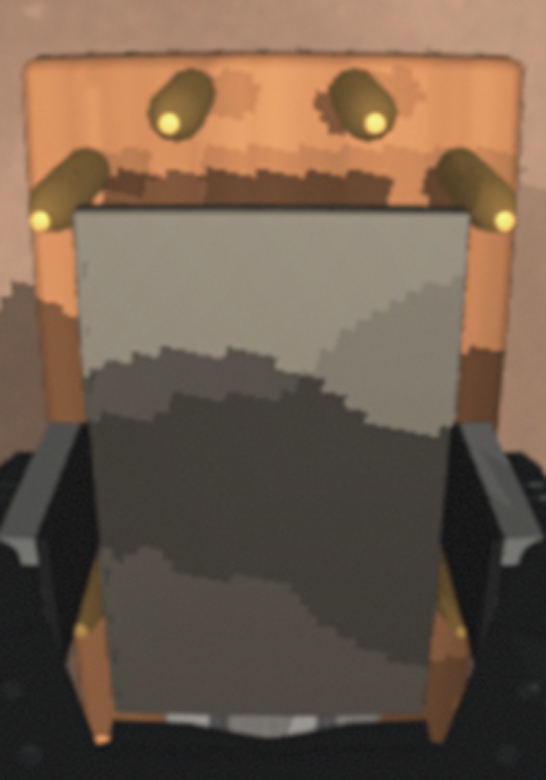

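```bash
cat > rel.py <<'E'
from h import *
import pickle
def rel(f,posts,ids,board,dz,s=2.6,x0=220,y0=130,ztip=58):
    c=pickle.load(open(f,"rb"));P,Q=pose()
    cv=lambda p:(np.array(p,float)+.5)/s-.5+[x0,y0]
    J=np.array([(-41,37.5),(-56.5,16),(-56.5,-16),(-41,-37.5),(41,37.5),(56.5,16),(56.5,-16),(41,-37.5)])[ids]
    W=plane(c,cv(posts),ztip,True)[:,:2]
    A=J-J.mean(0);B=W-W.mean(0);ang=np.arctan2((A[:,0]*B[:,1]-A[:,1]*B[:,0]).sum(),(A*B).sum())
    R=np.array([[np.cos(ang),-np.sin(ang)],[np.sin(ang),np.cos(ang)]]);t=W.mean(0)-R@J.mean(0)
    print("jig",t.round(1),ang.round(4),"res",(W-J@R.T-t).round(1).tolist())
    w=plane(c,cv(board),P[2]-dz,True)[:,:2];b=w.mean(0);l=w[0]+w[1]-w[2]-w[3]
    print("board",b.round(1),np.linalg.norm(w[0]-w[1]).round(1),np.linalg.norm(w[1]-w[2]).round(1),"ang err",(np.arctan2(l[1],l[0])-ang+np.pi/2)%np.pi-np.pi/2)
    d=Q.inv().apply([*(t-b),0]);print("shift in tool mm to centre",d.round(2),"units",(d/120).round(4))
E
python3 - <<'E'
from rel import *
rel("w6.pkl",[(40,221),(169,123),(375,123),(505,220),(81,632),(462,631)],[3,2,1,0,7,4],[(76,211),(469,212),(424,712),(115,712)],13)
E
```

```text
jig [601.7 -23.6] 1.7895 res [[-0.4, 0.1], [-0.2, 0.1], [0.1, 0.2], [0.2, 0.0], [-0.4, -0.2], [0.8, -0.3]]
board [601.5 -21.7] 56.7 94.9 ang err -0.0058683783686808155
shift in tool mm to centre [1.89 0.16 0.  ] units [0.0157 0.0014 0.    ]
```

Run:
```python
from rel import *
for dz in (11,13,15,17):
  rel("w6.pkl",[(40,221),(169,123),(375,123),(505,220),(81,632),(462,631)],[3,2,1,0,7,4],[(76,211),(469,212),(424,712),(115,712)],dz)
```

```text
jig [601.7 -23.6] 1.7895 res [[-0.4, 0.1], [-0.2, 0.1], [0.1, 0.2], [0.2, 0.0], [-0.4, -0.2], [0.8, -0.3]]
board [601.7 -22.9] 55.9 93.5 ang err -0.00586837836868126
shift in tool mm to centre [0.69 0.16 0.  ] units [0.0057 0.0013 0.    ]
jig [601.7 -23.6] 1.7895 res [[-0.4, 0.1], [-0.2, 0.1], [0.1, 0.2], [0.2, 0.0], [-0.4, -0.2], [0.8, -0.3]]
board [601.5 -21.7] 56.7 94.9 ang err -0.0058683783686808155
shift in tool mm to centre [1.89 0.16 0.  ] units [0.0157 0.0014 0.    ]
jig [601.7 -23.6] 1.7895 res [[-0.4, 0.1], [-0.2, 0.1], [0.1, 0.2], [0.2, 0.0], [-0.4, -0.2], [0.8, -0.3]]
board [601.2 -20.5] 57.6 96.3 ang err -0.0058683783686808155
shift in tool mm to centre [3.09 0.17 0.01] units [0.0257 0.0014 0.    ]
jig [601.7 -23.6] 1.7895 res [[-0.4, 0.1], [-0.2, 0.1], [0.1, 0.2], [0.2, 0.0], [-0.4, -0.2], [0.8, -0.3]]
board [601.  -19.3] 58.4 97.8 ang err -0.0058683783686808155
shift in tool mm to centre [4.29 0.17 0.01] units [0.0357 0.0014 0.0001]
```

Request:
play_rows(
  increments=[
    [[0.014,0.001,0.05],[-0.03,-0.015,-0.03],-1],
    [[0,0,0.04],[0,0,0],-1],
    [[0,0,0],[0,0,0],-1],
    [[0,0,0],[0,0,0],-1],
    [[0,0,0],[0,0,0],-1],
  ],
)

```text
t: 13.47
eef_pos: [603.2, -25.7, 72.3]
tcp_rot: [0.001, 0.781, -0.625, -0.001]
contact_force: [-0.5, -0.0, 0.2]
gripper_width: 56.4
```

Run:
```python
from h import *
go([601.5,-23.2,34],1.7865+np.pi/2);print(observe()["contact_force"],observe()["gripper_width"])
import pickle;pickle.dump(get_calibration("wrist"),open("w6.pkl","wb"))
a=capture("wrist");crop(a,220,130,430,430,2.6,"pics/w7.png")
```

```text
now [603.2 -25.7  72.3] tool shift mm [-2.8  1.  38.3] units/120 [-0.023  0.009  0.319]
jaw dir -2.921 tool z [-0.002  0.    -1.   ]
rotvec [0.002  0.0009 0.005 ] units/.12 [0.017 0.007 0.042] q6 -1.94
[-0.5212154  -0.04832229  0.19757482] 56.38931770412337
```

View pics/w7.png

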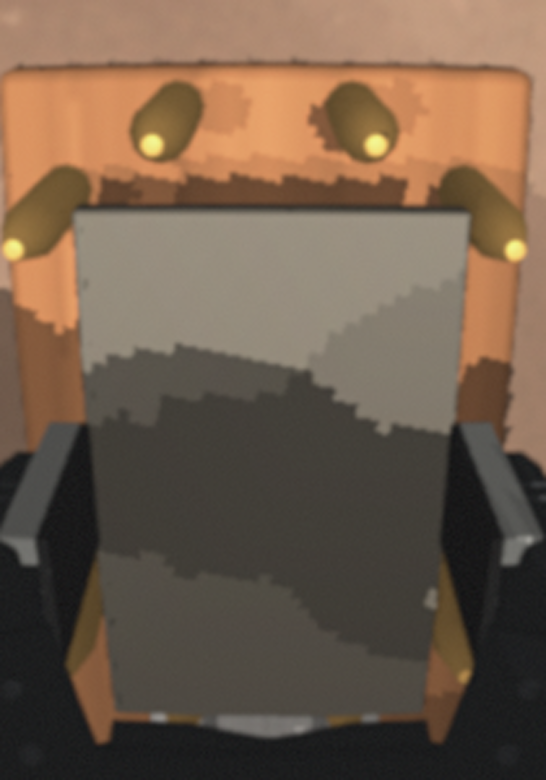

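Run:
```python
from rel import *
for dz in (13,):
  rel("w6.pkl",[(13,250),(152,145),(376,145),(515,250),(465,676)],[3,2,1,0,4],[(75,211),(469,212),(424,712),(115,712)],dz)
  rel("w6.pkl",[(13,250),(152,145),(376,145),(515,250)],[3,2,1,0],[(75,211),(469,212),(424,712),(115,712)],dz)
```

```text
jig [601.8 -23.6] 1.7887 res [[-0.4, 0.1], [-0.3, 0.2], [0.0, 0.2], [0.2, 0.1], [0.5, -0.6]]
board [600.5 -23.5] 56.6 94.8 ang err -0.0006460827982341932
shift in tool mm to centre [ 0.36 -1.25 -0.  ] units [ 0.003  -0.0104 -0.    ]
jig [601.6 -23.4] 1.7909 res [[-0.3, -0.1], [-0.2, 0.0], [0.1, 0.1], [0.3, 0.0]]
board [600.5 -23.5] 56.6 94.8 ang err -0.0028919010645367393
shift in tool mm to centre [ 0.2  -1.05 -0.  ] units [ 0.0017 -0.0088 -0.    ]
```

Request:
play_rows(
  increments=[
    [[0.002,-0.009,0.04],[0,0,0],-1],
    [[0,0,0.06],[0,0,0],-1],
    [[0,0,0.06],[0,0,0],-1],
    [[0,0,0],[0,0,0],-1],
    [[0,0,0],[0,0,0],-1],
  ],
)

```text
t: 13.93
eef_pos: [603.6, -25.6, 52.4]
tcp_rot: [0.001, 0.781, -0.625, -0.002]
contact_force: [-1.2, -0.5, 0.1]
gripper_width: 56.3
```

Request:
play_rows(
  increments=[
    [[0,0,0.06],[0,0,0],-1],
    [[0,0,0.06],[0,0,0],-1],
    [[0,0,0],[0,0,0],-1],
    [[0,0,0],[0,0,0],-1],
  ],
)

```text
t: 14.27
eef_pos: [603.8, -25.7, 38.3]
tcp_rot: [0.001, 0.781, -0.625, -0.001]
contact_force: [0.6, 0.2, 0.5]
gripper_width: 56.4
```

Request:
play_rows(
  increments=[
    [[0,0,0.025],[0,0,0],-1],
    [[0,0,0],[0,0,0],-1],
    [[0,0,0],[0,0,0],-1],
  ],
)

```text
t: 14.52
eef_pos: [604.6, -25.7, 36.1]
tcp_rot: [0.0, 0.781, -0.625, -0.001]
contact_force: [0.6, -0.5, -0.8]
gripper_width: 56.0
```

Request:
play_rows(
  increments=[
    [[0,0,0],[0,0,0],0.55],
    [[0,0,0],[0,0,0],0.6],
    [[0,0,0],[0,0,0],0.6],
    [[0,0,0],[0,0,0],0.6],
  ],
)

```text
t: 14.85
eef_pos: [604.7, -25.8, 36.3]
tcp_rot: [0.0, 0.781, -0.625, -0.0]
contact_force: [0.4, 0.5, 0.4]
gripper_width: 68.4
```

Run:
```python
from h import *
go([601.5,-23.2,34],1.7865+np.pi/2);print(observe()["contact_force"],observe()["gripper_width"])
a=capture("wrist");crop(a,170,100,480,430,1.8,"pics/w8.png")
```

```text
now [604.7 -25.8  36.3] tool shift mm [-3.2  2.5  2.3] units/120 [-0.027  0.021  0.019]
jaw dir -2.921 tool z [-0.001  0.    -1.   ]
rotvec [0.0009 0.0004 0.0051] units/.12 [0.008 0.003 0.042] q6 -1.94
[0.44143612 0.48780101 0.42685871] 68.40105258377811
```

View pics/w8.png

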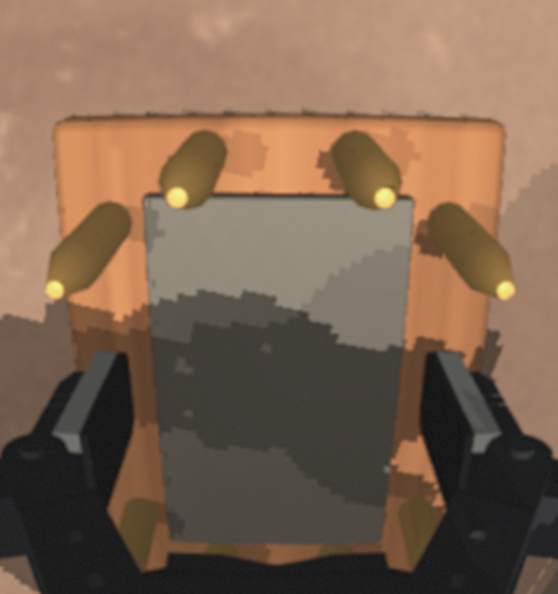

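Request:
play_rows(
  increments=[
    [[0,0,-0.1],[0,0,0],0.7],
    [[0,0,-0.3],[0,0,0],0.8],
    [[0,0,-0.33],[0,0,0],1],
    [[0,0,-0.33],[0,0,0],1],
    [[0,0,-0.33],[0,0,0],1],
    [[-0.067,0.29,0],[0,0,0],1],
    [[-0.067,0.29,0],[0,0,0],1],
    [[-0.067,0.29,0],[0,0,0],1],
    [[-0.067,0.29,0],[0,0,0],1],
    [[-0.067,0.29,0],[0,0,0],1],
    [[0,0,0],[0,0,1],1],
    [[0,0,0],[0,0,1],1],
  ],
)

```text
t: 15.9
eef_pos: [423.0, -24.2, 202.8]
tcp_rot: [-0.001, -0.698, 0.716, 0.001]
contact_force: [1.8, -0.5, 0.8]
gripper_width: 85.8
```

Request:
play_rows(
  increments=[
    [[0,0,0],[0,0,1],1],
    [[0,0,0],[0,0,1],1],
    [[0,0,0],[0,0,1],1],
    [[0,0,0],[0,0,1],1],
    [[0,0,0],[0,0,1],1],
    [[0,0,0],[0,0,1],1],
    [[0,0,0],[0,0,1],1],
    [[0,0,0],[0,0,1],1],
    [[0,0,0],[0,0,1],1],
    [[0,0,0],[0,0,1],1],
    [[0,0,0],[0,0,1],1],
    [[0,0,0],[0,0,1],1],
  ],
)

```text
t: 16.9
eef_pos: [426.2, -24.7, 203.3]
tcp_rot: [-0.0, -0.053, 0.999, 0.0]
contact_force: [0.5, 0.5, -0.5]
gripper_width: 85.4
```

Request:
play_rows(
  increments=[
    [[0,0,0],[0,0,1],1],
    [[0,0,0],[0,0,0.63],1],
    [[0,0,0],[0,0,0],1],
  ],
)

```text
t: 17.15
eef_pos: [426.2, -24.7, 203.3]
tcp_rot: [-0.0, 0.043, 0.999, 0.0]
contact_force: [0.8, -0.0, 0.7]
gripper_width: 85.0
```

Run:
```python
from h import *
go([423.6,112.9,170],1.488)
a=capture("scene");crop(a,210,200,350,340,5,"pics/c1.png")
```

```text
now [426.2 -24.7 203.3] tool shift mm [ 14.2 136.9  33.3] units/120 [0.118 1.141 0.277]
jaw dir 1.486 tool z [-0.001  0.    -1.   ]
rotvec [ 0.0001 -0.001  -0.0024] units/.12 [ 0.001 -0.008 -0.02 ] q6 -0.12
```

View pics/c1.png

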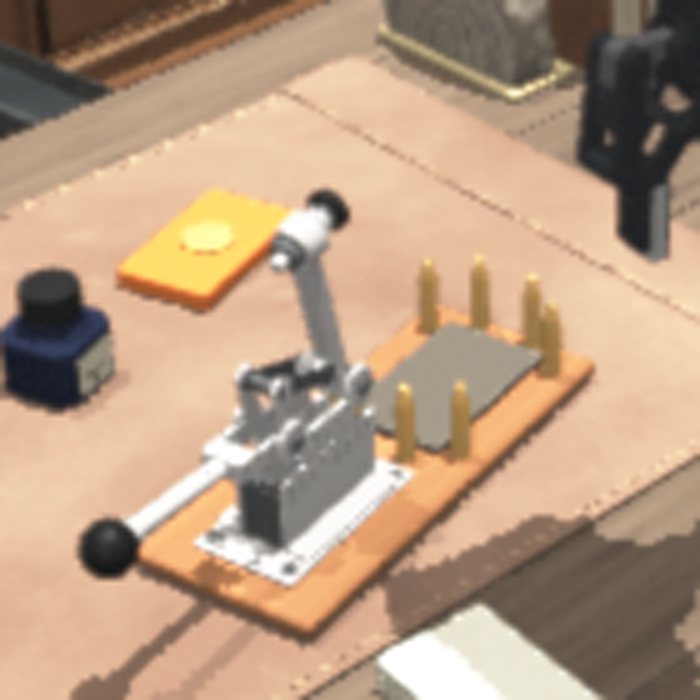

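Request:
play_rows(
  increments=[
    [[0.03,0.285,0],[0,0,0],1],
    [[0.03,0.285,0],[0,0,0],1],
    [[0.03,0.285,0.13],[0,0,0],1],
    [[0.03,0.285,0.13],[0,0,0],1],
    [[0,0,0],[0,0,0],1],
    [[0,0,0],[0,0,0],1],
    [[0,0,0],[0,0,0],1],
  ],
)

```text
t: 17.78
eef_pos: [423.3, 112.6, 172.1]
tcp_rot: [-0.001, 0.041, 0.999, -0.0]
contact_force: [-0.4, -0.1, 0.4]
gripper_width: 85.3
```

Run:
```python
from h import *
import pickle
go([423.6,112.9,21],1.488)
pickle.dump(get_calibration("wrist"),open("w9.pkl","wb"))
a=capture("wrist");cv2.imwrite("pics/w9f.png",a);crop(a,240,130,420,310,3.5,"pics/w9.png")
```

```text
now [423.3 112.6 172.1] tool shift mm [ -0.5   0.4 151.1] units/120 [-0.004  0.003  1.259]
jaw dir 1.488 tool z [-0.001 -0.    -1.   ]
rotvec [-0.0005 -0.0013  0.0004] units/.12 [-0.004 -0.011  0.004] q6 0.2
```

View pics/w9.png

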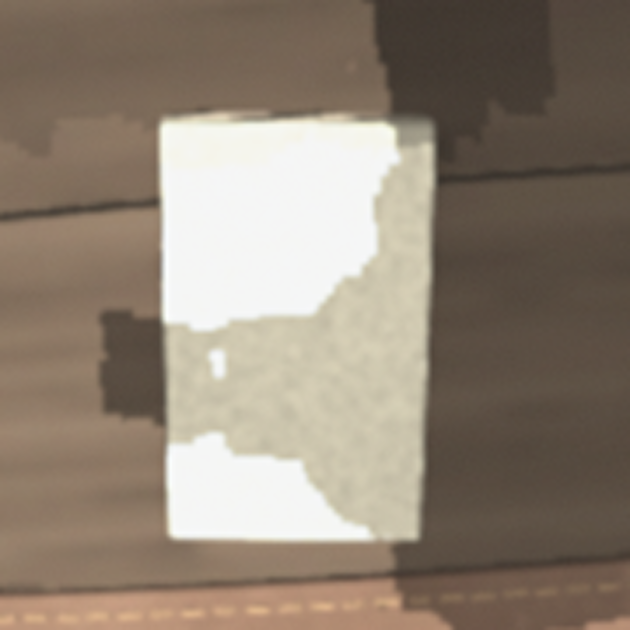

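```bash
cat > rect.py <<'E'
from h import *
import pickle
def rect(f,px,z,s,x0,y0,tz):
    c=pickle.load(open(f,"rb"));px=(np.array(px,float)+.5)/s-.5+[x0,y0]
    w=plane(c,px,z,True);P,Q=pose();m=w.mean(0)
    l=w[3]+w[2]-w[1]-w[0];a=np.arctan2(l[1],l[0])
    print("ctr",m.round(1),"wid",np.linalg.norm(w[1]-w[0]).round(1),"len",np.linalg.norm(w[2]-w[1]).round(1),"ang",a.round(3))
    go([m[0],m[1],tz],a+np.pi/2)
E
python3 - <<'E'
from rect import *
rect("w9.pkl",[(160,120),(436,120),(420,540),(170,540)],18,3.5,240,130,21)
E
```

```text
ctr [423.5 113.3  18. ] wid 58.5 len 97.2 ang -0.088
now [423.6 112.1 172.4] tool shift mm [  0.2   1.2 151.4] units/120 [0.002 0.01  1.262]
jaw dir 1.487 tool z [-0.001 -0.    -1.   ]
rotvec [-0.0003 -0.0006  0.0041] units/.12 [-0.002 -0.005  0.034] q6 0.2
```

Request:
play_rows(
  increments=[
    [[0,0.007,0.28],[0,0,0.03],1],
    [[0,0,0.28],[0,0,0],1],
    [[0,0,0.28],[0,0,0],1],
    [[0,0,0.28],[0,0,0],1],
    [[0,0,0.1],[0,0,0],1],
    [[0,0,0.02],[0,0,0],1],
    [[0,0,0],[0,0,0],0.6],
    [[0,0,0],[0,0,0],0.45],
    [[0,0,0],[0,0,0],-1],
    [[0,0,0],[0,0,0],-1],
    [[0,0,0],[0,0,0],-1],
    [[0,0,0],[0,0,0],-1],
  ],
  grip_force=40,
)

```text
t: 18.83
eef_pos: [425.1, 113.5, 24.9]
tcp_rot: [0.001, 0.044, 0.999, -0.0]
contact_force: [-1.3, -2.2, 7.9]
gripper_width: 56.8
```

Request:
play_rows(
  increments=[
    [[0,0,-0.1],[0,0,0],-1],
    [[0,0,-0.25],[0,0,0],-1],
    [[0,0,-0.3],[0,0,0],-1],
    [[0,0,-0.3],[0,0,0],-1],
    [[0,0,-0.3],[0,0,0],-1],
    [[0,0,-0.24],[0,0,0],-1],
    [[0,0,0],[0,0,0],-1],
    [[0,0,0],[0,0,0],-1],
  ],
)

```text
t: 19.5
eef_pos: [425.3, 114.0, 204.4]
tcp_rot: [0.002, 0.044, 0.999, 0.001]
contact_force: [-0.1, -0.0, -1.9]
gripper_width: 56.6
```

Run:
```python
from h import *
go([430,-20,200],1.7865+np.pi/2-.003);print(observe()["gripper_width"])
a=capture("wrist");crop(a,150,120,490,460,1.7,"pics/w10.png")
```

```text
now [425.3 114.  204.4] tool shift mm [ -16.3 -133.1    4.3] units/120 [-0.136 -1.109  0.036]
jaw dir 1.483 tool z [ 0.005  0.001 -1.   ]
rotvec [0.0043 0.0032 1.2707] units/.12 [ 0.036  0.026 10.589] q6 0.2
56.58036804188344
```

View pics/w10.png

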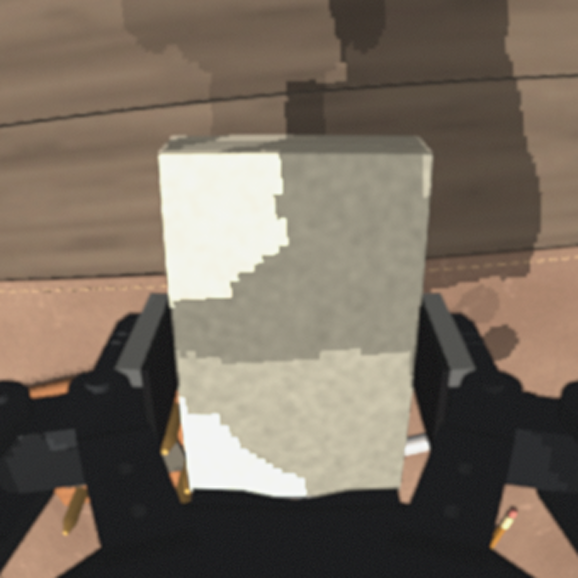

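Request:
play_rows(
  increments=[
    [[-0.034,-0.277,0],[0,0,0],-1],
    [[-0.034,-0.277,0],[0,0,0],-1],
    [[-0.034,-0.277,0],[0,0,0],-1],
    [[-0.034,-0.277,0],[0,0,0],-1],
    [[0,0,0],[0,0,-1],-1],
    [[0,0,0],[0,0,-1],-1],
    [[0,0,0],[0,0,-1],-1],
    [[0,0,0],[0,0,-1],-1],
    [[0,0,0],[0,0,-1],-1],
    [[0,0,0],[0,0,-1],-1],
    [[0,0,0],[0,0,-1],-1],
    [[0,0,0],[0,0,-1],-1],
  ],
)

```text
t: 20.55
eef_pos: [426.5, -19.9, 199.9]
tcp_rot: [-0.002, -0.425, 0.905, 0.002]
contact_force: [0.1, -0.6, -1.5]
gripper_width: 56.7
```

Request:
play_rows(
  increments=[
    [[0,0,0],[0,0,-1],-1],
    [[0,0,0],[0,0,-1],-1],
    [[0,0,0],[0,0,-1],-1],
    [[0,0,0],[0,0,-1],-1],
    [[0,0,0],[0,0,-1],-1],
    [[0,0,0],[0,0,-1],-1],
    [[0,0,0],[0,0,-1],-1],
    [[0,0,0],[0,0,-0.66],-1],
    [[0,0,0],[0,0,0],-1],
    [[0,0,0],[0,0,0],-1],
  ],
)

```text
t: 21.38
eef_pos: [426.8, -19.9, 200.5]
tcp_rot: [0.001, 0.78, -0.626, -0.002]
contact_force: [0.5, -0.1, -1.2]
gripper_width: 57.2
```

Run:
```python
from h import *
go([603.5,-25,95],1.789+np.pi/2);print(observe()["gripper_width"])
```

```text
now [426.8 -19.9 200.5] tool shift mm [  43.4 -171.8  104.7] units/120 [ 0.362 -1.432  0.873]
jaw dir -2.923 tool z [-0.004  0.001 -1.   ]
rotvec [0.004  0.0018 0.0005] units/.12 [0.033 0.015 0.004] q6 -1.98
57.21094366027613
```

Request:
play_rows(
  increments=[
    [[0.072,-0.286,0],[0.03,0.015,0],-1],
    [[0.072,-0.286,0],[0,0,0],-1],
    [[0.072,-0.286,0],[0,0,0],-1],
    [[0.072,-0.286,0],[0,0,0],-1],
    [[0.072,-0.286,0],[0,0,0],-1],
    [[0,0,0.29],[0,0,0],-1],
    [[0,0,0.29],[0,0,0],-1],
    [[0,0,0.27],[0,0,0],-1],
    [[0,0,0],[0,0,0],-1],
    [[0,0,0],[0,0,0],-1],
    [[0,0,0],[0,0,0],-1],
  ],
)

```text
t: 22.3
eef_pos: [605.6, -24.9, 101.4]
tcp_rot: [-0.001, 0.78, -0.625, 0.002]
contact_force: [0.2, 0.9, -0.3]
gripper_width: 57.0
```

Run:
```python
from h import *
go([603.5,-25,95],1.789+np.pi/2);print(observe()["gripper_width"])
import pickle;pickle.dump(get_calibration("wrist"),open("w11.pkl","wb"))
a=capture("wrist");crop(a,220,130,430,430,2.6,"pics/w11.png")
```

```text
now [605.6 -24.9 101.4] tool shift mm [-0.3  2.1  6.4] units/120 [-0.003  0.017  0.053]
jaw dir -2.922 tool z [ 0.003 -0.001 -1.   ]
rotvec [-0.0032 -0.0015  0.0019] units/.12 [-0.026 -0.013  0.016] q6 -1.94
56.985819362710785
```

View pics/w11.png

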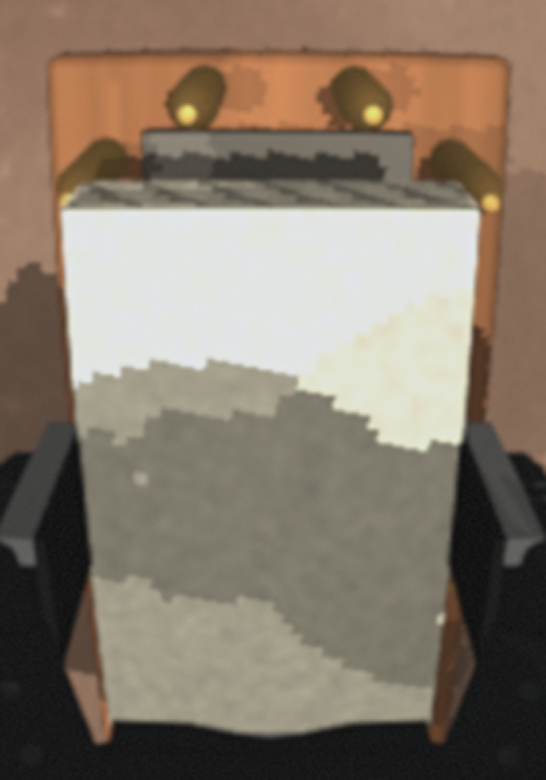

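Run:
```python
from rel import *
for dz in (5,7):
  rel("w11.pkl",[(187,115),(373,115),(491,203)],[2,1,0],[(62,208),(478,209),(433,720),(106,720)],dz)
```

```text
jig [601.4 -23.3] 1.7943 res [[-0.2, -0.0], [0.0, 0.1], [0.1, -0.0]]
board [604.1 -27. ] 55.8 90.8 ang err -0.0038407989394517728
shift in tool mm to centre [-4.23  1.8  -0.02] units [-0.0352  0.015  -0.0002]
jig [601.4 -23.3] 1.7943 res [[-0.2, -0.0], [0.0, 0.1], [0.1, -0.0]]
board [603.8 -25.8] 56.7 92.3 ang err -0.0038407989394513287
shift in tool mm to centre [-3.01  1.8  -0.02] units [-0.0251  0.015  -0.0001]
```

Run:
```python
from rel import *
c=pickle.load(open("w11.pkl","rb"));P,Q=pose()
cv=lambda p:(np.array(p,float)+.5)/2.6-.5+[220,130]
g=1.789;R=np.array([[np.cos(g),-np.sin(g)],[np.sin(g),np.cos(g)]])
for dz in(6,8,10): 
  w=plane(c,cv([(62,208),(478,209)]),P[2]-dz,True)[:,:2]; print(dz,((w-[601.5,-23.4])@R).round(1).tolist())
```

```text
6 [[-49.3, -30.0], [-49.3, 26.3]]
8 [[-48.8, -30.4], [-48.8, 26.8]]
10 [[-48.3, -30.9], [-48.4, 27.2]]
```

Request:
play_rows(
  increments=[
    [[-0.006,0.015,0.09],[-0.02,-0.012,0.015],-1],
    [[0,0,0.08],[0,0,0],-1],
    [[0,0,0],[0,0,0],-1],
    [[0,0,0],[0,0,0],-1],
    [[0,0,0],[0,0,0],-1],
  ],
)

```text
t: 22.77
eef_pos: [603.2, -24.5, 79.9]
tcp_rot: [-0.0, 0.78, -0.626, -0.0]
contact_force: [-0.6, 0.2, -1.4]
gripper_width: 56.9
```

Run:
```python
from h import *
go([603.5,-25,40],1.789+np.pi/2);print(observe()["gripper_width"],observe()["contact_force"])
import pickle;pickle.dump(get_calibration("wrist"),open("w12.pkl","wb"))
a=capture("wrist");crop(a,220,130,430,430,2.6,"pics/w12.png")
```

```text
now [603.2 -24.5  79.9] tool shift mm [ 0.5 -0.2 39.9] units/120 [ 0.004 -0.002  0.333]
jaw dir -2.923 tool z [-0.  0. -1.]
rotvec [0.0001 0.0002 0.0007] units/.12 [0.001 0.002 0.006] q6 -1.94
56.92221698057862 [-0.6322847   0.2242892  -1.39372674]
```

View pics/w12.png

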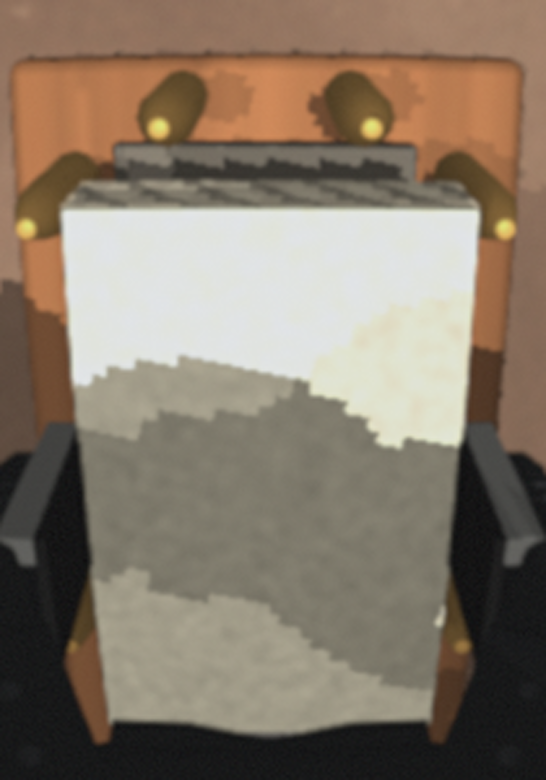

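```bash
cat > edge.py <<'E'
from rel import *
def edge(f,posts,ids,e,dzs,s=2.6,x0=220,y0=130):
    c=pickle.load(open(f,"rb"));P,Q=pose()
    cv=lambda p:(np.array(p,float)+.5)/s-.5+[x0,y0]
    J=np.array([(-41,37.5),(-56.5,16),(-56.5,-16),(-41,-37.5),(41,37.5),(56.5,16),(56.5,-16),(41,-37.5)])[ids]
    W=plane(c,cv(posts),58,True)[:,:2]
    A=J-J.mean(0);B=W-W.mean(0);g=np.arctan2((A[:,0]*B[:,1]-A[:,1]*B[:,0]).sum(),(A*B).sum())
    R=np.array([[np.cos(g),-np.sin(g)],[np.sin(g),np.cos(g)]]);t=W.mean(0)-R@J.mean(0);print("jig",t.round(1),g.round(4))
    for dz in dzs:
        w=(plane(c,cv(e),P[2]-dz,True)[:,:2]-t)@R;m=w.mean(0)
        print(dz,"jig-frame edge",w.round(1).tolist(),"wid",(w[1]-w[0])[1].round(1),"=> needed tool shift x",(m[0]+48).round(1),"y",(-m[1]).round(1))
E
python3 - <<'E'
from edge import *
edge("w12.pkl",[(26,229),(159,128),(372,128),(505,229)],[3,2,1,0],[(62,208),(478,209)],(6,8,10))
E
```

```text
jig [601.6 -23.4] 1.7896
6 jig-frame edge [[-48.2, -27.6], [-48.1, 29.0]] wid 56.7 => needed tool shift x -0.2 y -0.7
8 jig-frame edge [[-47.7, -28.1], [-47.6, 29.5]] wid 57.6 => needed tool shift x 0.3 y -0.7
10 jig-frame edge [[-47.3, -28.5], [-47.1, 29.9]] wid 58.5 => needed tool shift x 0.8 y -0.7
```

Request:
play_rows(
  increments=[
    [[0.003,-0.006,0.05],[0,0,0],-1],
    [[0,0,0.07],[0,0,0],-1],
    [[0,0,0.07],[0,0,0],-1],
    [[0,0,0.06],[0,0,0],-1],
    [[0,0,0],[0,0,0],-1],
    [[0,0,0],[0,0,0],-1],
  ],
)

```text
t: 23.32
eef_pos: [603.1, -24.6, 48.7]
tcp_rot: [0.001, 0.78, -0.626, -0.001]
contact_force: [-0.0, 0.0, -0.4]
gripper_width: 56.7
```

Request:
play_rows(
  increments=[
    [[0,0,0.02],[0,0,0],-1],
    [[0,0,0],[0,0,0],-1],
    [[0,0,0],[0,0,0],-1],
  ],
)

```text
t: 23.57
eef_pos: [604.3, -24.7, 47.7]
tcp_rot: [-0.0, 0.78, -0.626, 0.0]
contact_force: [0.6, 0.5, -2.2]
gripper_width: 56.8
```

Request:
play_rows(
  increments=[
    [[0,0,0.012],[0,0,0],-1],
    [[0,0,0],[0,0,0],-1],
    [[0,0,0],[0,0,0],-1],
  ],
)

```text
t: 23.82
eef_pos: [604.1, -24.8, 46.1]
tcp_rot: [-0.0, 0.78, -0.626, 0.0]
contact_force: [-0.8, -0.4, -0.4]
gripper_width: 57.2
```

Request:
play_rows(
  increments=[
    [[0,0,0.012],[0,0,0],-1],
    [[0,0,0],[0,0,0],-1],
    [[0,0,0],[0,0,0],-1],
  ],
)

```text
t: 24.07
eef_pos: [604.3, -24.8, 45.8]
tcp_rot: [-0.0, 0.78, -0.626, 0.0]
contact_force: [-1.9, -0.1, 7.6]
gripper_width: 56.7
```

Contact. Release and check.

Request:
play_rows(
  increments=[
    [[0,0,0],[0,0,0],0.5],
    [[0,0,0],[0,0,0],0.6],
    [[0,0,0],[0,0,0],0.6],
    [[0,0,0],[0,0,0],0.6],
  ],
)

```text
t: 24.4
eef_pos: [604.1, -24.7, 44.5]
tcp_rot: [-0.0, 0.78, -0.626, -0.0]
contact_force: [0.5, -0.9, 0.7]
gripper_width: 68.6
```

Run:
```python
from h import *
go([603.5,-25,40],1.789+np.pi/2);print(observe()["gripper_width"],observe()["contact_force"])
a=capture("wrist");crop(a,170,100,480,430,1.8,"pics/w13.png")
```

```text
now [604.1 -24.7  44.5] tool shift mm [0.1 0.7 4.5] units/120 [0.001 0.005 0.037]
jaw dir -2.923 tool z [ 0.  0. -1.]
rotvec [-0.      0.0001  0.0008] units/.12 [-0.     0.001  0.007] q6 -1.94
68.61357344240334 [ 0.50908474 -0.85724253  0.652023  ]
```

View pics/w13.png

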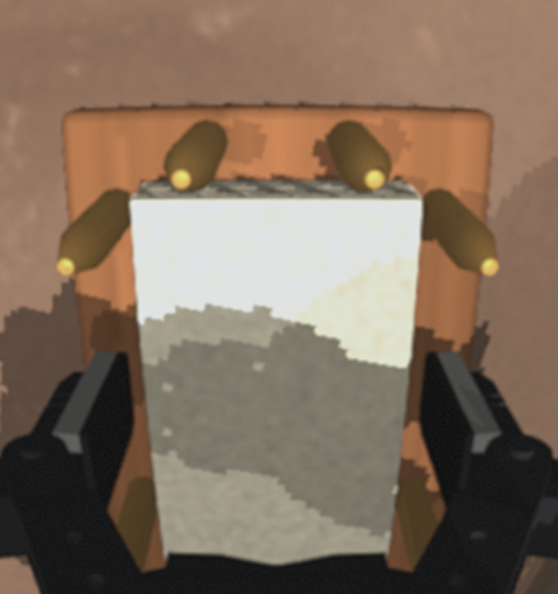

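Request:
play_rows(
  increments=[
    [[0,0,-0.1],[0,0,0],0.7],
    [[0,0,-0.3],[0,0,0],0.8],
    [[0,0,-0.3],[0,0,0],1],
    [[0,0,-0.33],[0,0,0],1],
    [[0,0,-0.25],[0,0,0],1],
    [[-0.067,0.29,0],[0,0,0],1],
    [[-0.067,0.29,0],[0,0,0],1],
    [[-0.067,0.29,0],[0,0,0],1],
    [[-0.067,0.29,0],[0,0,0],1],
    [[-0.067,0.29,0],[0,0,0],1],
    [[0,0,0],[0,0,1],1],
    [[0,0,0],[0,0,1],1],
  ],
)

```text
t: 25.45
eef_pos: [422.2, -22.9, 197.6]
tcp_rot: [-0.001, -0.697, 0.717, 0.001]
contact_force: [1.1, -0.1, 0.1]
gripper_width: 85.3
```

Request:
play_rows(
  increments=[
    [[0,0,0],[0,0,1],1],
    [[0,0,0],[0,0,1],1],
    [[0,0,0],[0,0,1],1],
    [[0,0,0],[0,0,1],1],
    [[0,0,0],[0,0,1],1],
    [[0,0,0],[0,0,1],1],
    [[0,0,0],[0,0,1],1],
    [[0,0,0],[0,0,1],1],
    [[0,0,0],[0,0,1],1],
    [[0,0,0],[0,0,1],1],
    [[0,0,0],[0,0,1],1],
    [[0,0,0],[0,0,1],1],
  ],
)

```text
t: 26.45
eef_pos: [425.4, -23.3, 198.1]
tcp_rot: [-0.0, -0.052, 0.999, 0.0]
contact_force: [-0.2, -0.1, 0.1]
gripper_width: 85.2
```

Request:
play_rows(
  increments=[
    [[0,0,0],[0,0,1],1],
    [[0,0,0],[0,0,1],1],
    [[0,0,0],[0,0,1],1],
    [[0,0,0],[0,0,0.62],1],
    [[0,0,0],[0,0,0],1],
  ],
)

```text
t: 26.87
eef_pos: [425.4, -23.3, 198.1]
tcp_rot: [-0.0, 0.162, 0.987, 0.0]
contact_force: [0.8, -0.4, -0.5]
gripper_width: 85.5
```

Run:
```python
from h import *
go([419.3,-112.8,170],1.246)
a=capture("scene");crop(a,210,200,350,340,5,"pics/c2.png")
```

```text
now [425.4 -23.3 198.1] tool shift mm [-22.8 -86.8  28.1] units/120 [-0.19  -0.723  0.234]
jaw dir 1.245 tool z [-0.  0. -1.]
rotvec [ 0.0001 -0.0001 -0.0009] units/.12 [ 0.001 -0.001 -0.008] q6 0.12
```

View pics/c2.png

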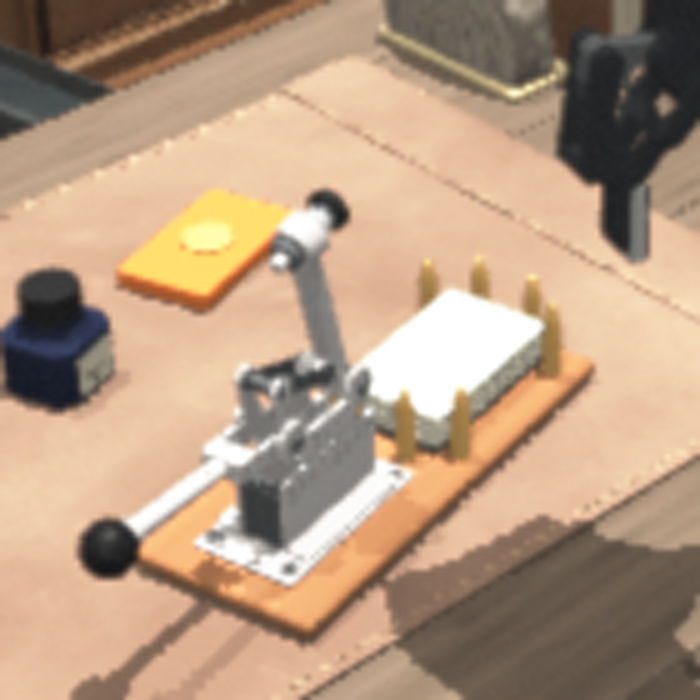

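Paper lies flat on the backing board. On to the grey window board.

Request:
play_rows(
  increments=[
    [[-0.063,-0.241,0],[0,0,0],1],
    [[-0.063,-0.241,0.1],[0,0,0],1],
    [[-0.063,-0.241,0.13],[0,0,0],1],
    [[0,0,0],[0,0,0],1],
    [[0,0,0],[0,0,0],1],
    [[0,0,0],[0,0,0],1],
  ],
)

```text
t: 27.42
eef_pos: [419.1, -112.5, 170.6]
tcp_rot: [-0.0, 0.161, 0.987, 0.0]
contact_force: [0.1, 0.3, -0.6]
gripper_width: 85.5
```

Run:
```python
from h import *
import pickle
go([419.3,-112.8,18],1.246)
pickle.dump(get_calibration("wrist"),open("w14.pkl","wb"))
a=capture("wrist");cv2.imwrite("pics/w14f.png",a);crop(a,240,130,420,310,3.5,"pics/w14.png")
```

```text
now [ 419.1 -112.5  170.6] tool shift mm [ -0.4  -0.4 152.6] units/120 [-0.003 -0.003  1.271]
jaw dir 1.247 tool z [-0.     0.001 -1.   ]
rotvec [ 0.0007 -0.0008  0.0008] units/.12 [ 0.006 -0.006  0.007] q6 -0.08
```

View pics/w14.png

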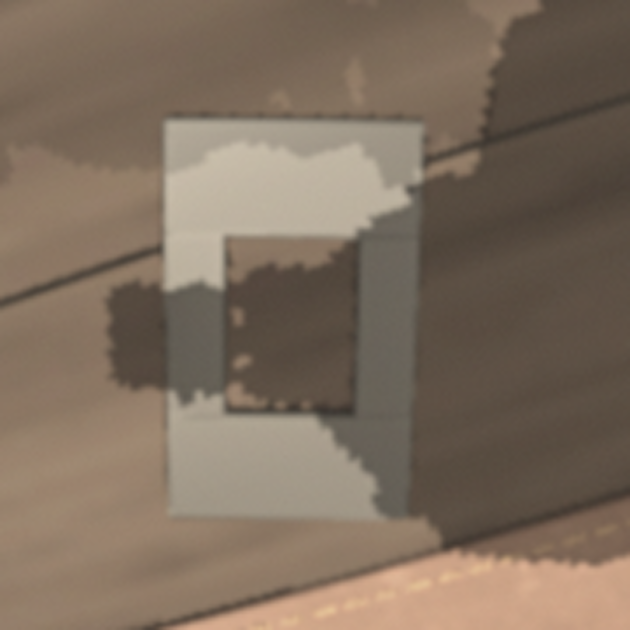

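Run:
```python
from rect import *
rect("w14.pkl",[(164,119),(424,121),(410,518),(167,517)],5,3.5,240,130,18)
```

```text
ctr [ 419.5 -113.4    5. ] wid 57.3 len 95.1 ang -0.337
now [ 419.4 -112.2  170.8] tool shift mm [ -0.5  -1.2 152.8] units/120 [-0.004 -0.01   1.274]
jaw dir 1.248 tool z [ 0.     0.001 -1.   ]
rotvec [ 0.0006 -0.0001  0.0141] units/.12 [ 0.005 -0.001  0.118] q6 -0.08
```

Request:
play_rows(
  increments=[
    [[-0.003,-0.008,0.28],[0,0,0.09],1],
    [[0,0,0.28],[0,0,0],1],
    [[0,0,0.28],[0,0,0],1],
    [[0,0,0.28],[0,0,0],1],
    [[0,0,0.1],[0,0,0],1],
    [[0,0,0],[0,0,0],1],
    [[0,0,0],[0,0,0],1],
  ],
)

```text
t: 28.05
eef_pos: [419.3, -112.8, 24.3]
tcp_rot: [-0.001, 0.166, 0.986, 0.0]
contact_force: [0.4, -0.1, -0.1]
gripper_width: 85.4
```

Run:
```python
from h import *
go([419.5,-113.4,18],1.236);print(observe()["contact_force"])
```

```text
now [ 419.3 -112.8   24.3] tool shift mm [-0.4 -0.5  6.3] units/120 [-0.004 -0.004  0.052]
jaw dir 1.237 tool z [-0.001  0.001 -1.   ]
rotvec [ 0.0004 -0.0012  0.0015] units/.12 [ 0.003 -0.01   0.012] q6 -0.08
[ 0.44062244 -0.1074156  -0.09625082]
```

Request:
play_rows(
  increments=[
    [[-0.003,-0.003,0.05],[0,0,0],1],
    [[0,0,0],[0,0,0],1],
    [[0,0,0],[0,0,0],0.6],
    [[0,0,0],[0,0,0],0.45],
    [[0,0,0],[0,0,0],-1],
    [[0,0,0],[0,0,0],-1],
    [[0,0,0],[0,0,0],-1],
    [[0,0,0],[0,0,0],-1],
  ],
  grip_force=35,
)

```text
t: 28.72
eef_pos: [420.3, -114.5, 19.3]
tcp_rot: [0.001, 0.167, 0.986, -0.0]
contact_force: [-1.9, 0.7, 7.2]
gripper_width: 56.7
```

Request:
play_rows(
  increments=[
    [[0,0,-0.1],[0,0,0],-1],
    [[0,0,-0.25],[0,0,0],-1],
    [[0,0,-0.3],[0,0,0],-1],
    [[0,0,-0.3],[0,0,0],-1],
    [[0,0,-0.3],[0,0,0],-1],
    [[0,0,-0.24],[0,0,0],-1],
    [[0,0,0],[0,0,0],-1],
    [[0,0,0],[0,0,0],-1],
  ],
)

```text
t: 29.38
eef_pos: [421.1, -115.0, 199.0]
tcp_rot: [0.003, 0.167, 0.986, -0.001]
contact_force: [-0.2, -0.2, -0.6]
gripper_width: 56.3
```

Run:
```python
from h import *
go([430,-23,200],1.789+np.pi/2);print(observe()["gripper_width"])
a=capture("wrist");crop(a,220,130,430,430,2.6,"pics/w15.png")
```

```text
now [ 421.1 -115.   199. ] tool shift mm [21.9 89.8 -1.1] units/120 [ 0.183  0.748 -0.009]
jaw dir 1.235 tool z [ 0.005 -0.002 -1.   ]
rotvec [0.0024 0.0049 1.0171] units/.12 [0.02  0.041 8.476] q6 -0.08
56.29539312880585
```

View pics/w15.png

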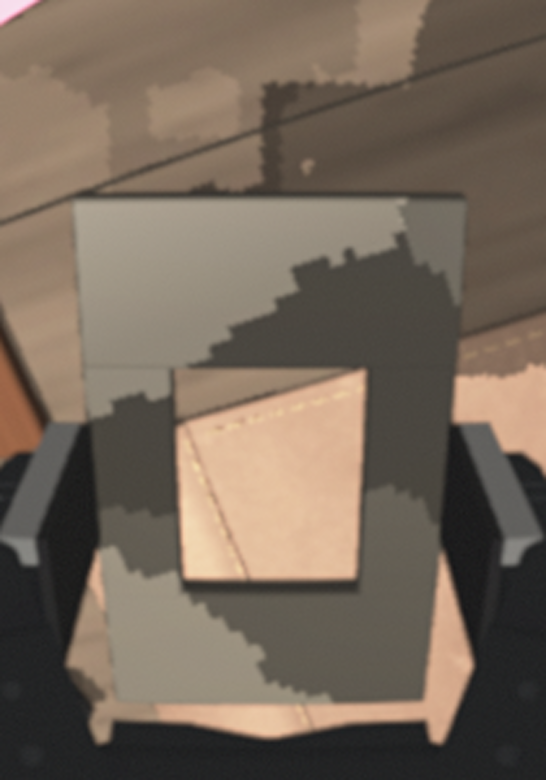

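Request:
play_rows(
  increments=[
    [[0.061,0.249,0],[0,0,0],-1],
    [[0.061,0.249,0],[0,0,0],-1],
    [[0.061,0.249,0],[0,0,0],-1],
    [[0,0,0],[0,0,-1],-1],
    [[0,0,0],[0,0,-1],-1],
    [[0,0,0],[0,0,-1],-1],
    [[0,0,0],[0,0,-1],-1],
    [[0,0,0],[0,0,-1],-1],
    [[0,0,0],[0,0,-1],-1],
    [[0,0,0],[0,0,-1],-1],
    [[0,0,0],[0,0,-1],-1],
    [[0,0,0],[0,0,-1],-1],
  ],
)

```text
t: 30.43
eef_pos: [426.7, -22.1, 194.8]
tcp_rot: [-0.002, -0.366, 0.93, 0.001]
contact_force: [0.2, -0.4, -0.0]
gripper_width: 55.9
```

Request:
play_rows(
  increments=[
    [[0,0,0],[0,0,-1],-1],
    [[0,0,0],[0,0,-1],-1],
    [[0,0,0],[0,0,-1],-1],
    [[0,0,0],[0,0,-1],-1],
    [[0,0,0],[0,0,-1],-1],
    [[0,0,0],[0,0,-1],-1],
    [[0,0,0],[0,0,-1],-1],
    [[0,0,0],[0,0,-1],-1],
    [[0,0,0],[0,0,-0.7],-1],
    [[0,0,0],[0,0,0],-1],
    [[0,0,0],[0,0,0],-1],
  ],
)

```text
t: 31.35
eef_pos: [427.1, -22.2, 195.4]
tcp_rot: [0.001, 0.779, -0.627, -0.002]
contact_force: [0.4, -0.3, -0.7]
gripper_width: 56.5
```

Run:
```python
from h import *
go([603.5,-24.5,95],1.789+np.pi/2);print(observe()["gripper_width"])
```

```text
now [427.1 -22.2 195.4] tool shift mm [  40.2 -172.1   99.9] units/120 [ 0.335 -1.434  0.832]
jaw dir -2.926 tool z [-0.003  0.001 -1.   ]
rotvec [ 0.003   0.0015 -0.0027] units/.12 [ 0.025  0.012 -0.022] q6 -1.99
56.47875337157716
```

Request:
play_rows(
  increments=[
    [[0.067,-0.286,0],[0.02,0.01,0.02],-1],
    [[0.067,-0.286,0],[0,0,0],-1],
    [[0.067,-0.286,0],[0,0,0],-1],
    [[0.067,-0.286,0],[0,0,0],-1],
    [[0.067,-0.286,0],[0,0,0],-1],
    [[0,0,0.3],[0,0,0],-1],
    [[0,0,0.3],[0,0,0],-1],
    [[0,0,0.3],[0,0,0],-1],
    [[0,0,0],[0,0,0],-1],
    [[0,0,0],[0,0,0],-1],
    [[0,0,0],[0,0,0],-1],
  ],
)

```text
t: 32.27
eef_pos: [605.3, -25.0, 90.5]
tcp_rot: [-0.001, 0.779, -0.627, 0.001]
contact_force: [0.1, 0.5, -0.3]
gripper_width: 56.5
```

Run:
```python
from h import *
go([603.5,-24.5,75],1.789+np.pi/2);print(observe()["gripper_width"])
import pickle;pickle.dump(get_calibration("wrist"),open("w16.pkl","wb"))
a=capture("wrist");crop(a,220,130,430,430,2.6,"pics/w16.png")
```

```text
now [605.3 -25.   90.5] tool shift mm [-0.9  1.7 15.5] units/120 [-0.008  0.014  0.129]
jaw dir -2.927 tool z [ 0.003 -0.001 -1.   ]
rotvec [-0.0031 -0.0013 -0.0036] units/.12 [-0.026 -0.011 -0.03 ] q6 -1.93
56.469554940137485
```

View pics/w16.png

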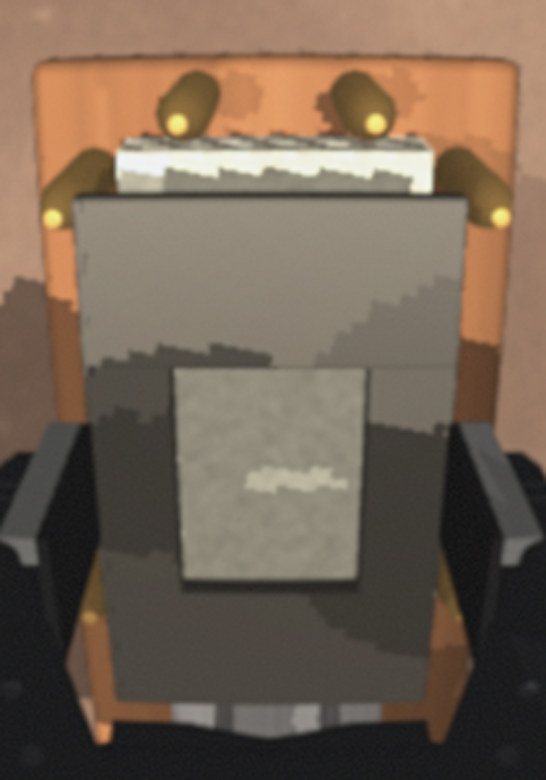

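Run:
```python
from rel import *
from edge import edge
p=[(52,217),(177,124),(375,124),(501,217)]
rel("w16.pkl",p,[3,2,1,0],[(74,198),(467,199),(424,703),(116,701)],14.5)
edge("w16.pkl",p,[3,2,1,0],[(74,198),(467,199)],(13,15,16))
```

```text
jig [601.8 -23.4] 1.7873 res [[-0.3, -0.2], [-0.1, 0.1], [0.2, 0.2], [0.2, -0.1]]
board [603.1 -24.7] 56.5 94.5 ang err -0.0018427084972301166
shift in tool mm to centre [-1.48  1.02 -0.01] units [-0.0124  0.0085 -0.0001]
jig [601.8 -23.4] 1.7873
13 jig-frame edge [[-49.1, -28.9], [-48.9, 27.0]] wid 55.9 => needed tool shift x -1.0 y 0.9
15 jig-frame edge [[-48.7, -29.3], [-48.5, 27.4]] wid 56.7 => needed tool shift x -0.6 y 0.9
16 jig-frame edge [[-48.4, -29.5], [-48.2, 27.6]] wid 57.1 => needed tool shift x -0.3 y 0.9
```

Request:
play_rows(
  increments=[
    [[-0.008,0.008,0.06],[-0.025,-0.01,0],-1],
    [[0,0,0.06],[0,0,0],-1],
    [[0,0,0],[0,0,0],-1],
    [[0,0,0],[0,0,0],-1],
    [[0,0,0],[0,0,0],-1],
  ],
)

```text
t: 32.73
eef_pos: [603.8, -24.2, 75.2]
tcp_rot: [0.0, 0.779, -0.627, -0.0]
contact_force: [0.0, -0.4, -1.2]
gripper_width: 56.2
```

Run:
```python
from h import *
go([603.5,-24.5,58],1.789+np.pi/2);print(observe()["gripper_width"],observe()["contact_force"])
import pickle;pickle.dump(get_calibration("wrist"),open("w17.pkl","wb"))
a=capture("wrist");crop(a,220,130,430,430,2.6,"pics/w17.png")
```

```text
now [603.8 -24.2  75.2] tool shift mm [ 0.2  0.3 17.2] units/120 [0.002 0.003 0.143]
jaw dir -2.926 tool z [-0. -0. -1.]
rotvec [ 0.0004  0.     -0.0029] units/.12 [ 0.003  0.    -0.024] q6 -1.93
56.16761621393729 [ 0.03344174 -0.35201016 -1.15722389]
```

View pics/w17.png

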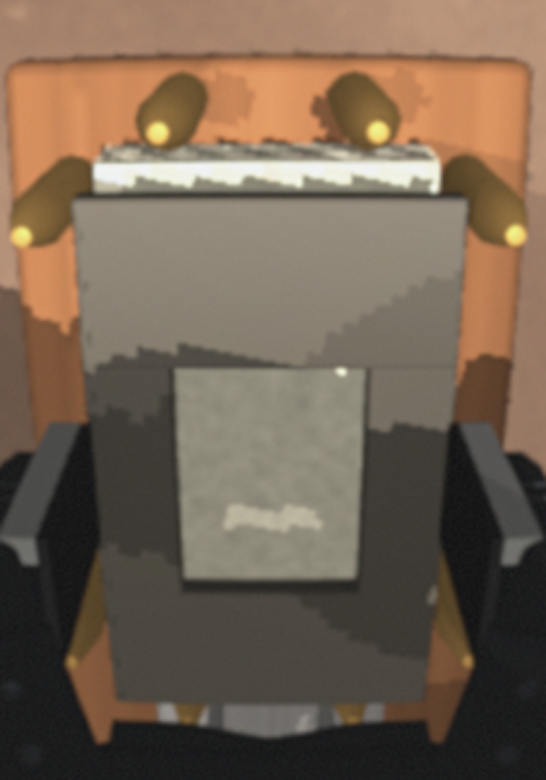

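Run:
```python
from rel import *
from edge import edge
p=[(22,237),(157,132),(378,132),(515,236)]
rel("w17.pkl",p+[(71,661),(466,662)],[3,2,1,0,7,4],[(72,198),(467,199),(424,703),(116,701)],14.5)
edge("w17.pkl",p,[3,2,1,0],[(72,198),(467,199)],(13,15,16))
```

```text
jig [601.8 -23.6] 1.7867 res [[-0.5, 0.2], [-0.0, 0.2], [0.1, 0.2], [0.3, 0.2], [-0.7, -0.7], [0.9, -0.1]]
board [601.5 -23.2] 57.2 95.4 ang err 0.0010769492325590768
shift in tool mm to centre [ 0.4  -0.27 -0.  ] units [ 0.0034 -0.0022 -0.    ]
jig [601.7 -23.4] 1.7885
13 jig-frame edge [[-47.9, -28.1], [-47.6, 28.5]] wid 56.6 => needed tool shift x 0.2 y -0.2
15 jig-frame edge [[-47.4, -28.5], [-47.2, 28.9]] wid 57.4 => needed tool shift x 0.7 y -0.2
16 jig-frame edge [[-47.2, -28.7], [-46.9, 29.2]] wid 57.9 => needed tool shift x 0.9 y -0.2
```

Request:
play_rows(
  increments=[
    [[0.003,-0.002,0.05],[0,0,0],-1],
    [[0,0,0.05],[0,0,0],-1],
    [[0,0,0.025],[0,0,0],-1],
    [[0,0,0],[0,0,0],-1],
    [[0,0,0],[0,0,0],-1],
  ],
)

```text
t: 33.2
eef_pos: [603.6, -24.5, 59.4]
tcp_rot: [0.0, 0.779, -0.627, -0.001]
contact_force: [-0.2, 0.3, -0.1]
gripper_width: 56.1
```

Request:
play_rows(
  increments=[
    [[0,0,0.01],[0,0,0],-1],
    [[0,0,0],[0,0,0],-1],
    [[0,0,0],[0,0,0],-1],
  ],
)

```text
t: 33.45
eef_pos: [604.1, -24.5, 58.8]
tcp_rot: [0.0, 0.779, -0.627, -0.0]
contact_force: [0.2, -0.3, -0.4]
gripper_width: 56.2
```

Request:
play_rows(
  increments=[
    [[0,0,0.012],[0,0,0],-1],
    [[0,0,0],[0,0,0],-1],
    [[0,0,0],[0,0,0],-1],
  ],
)

```text
t: 33.7
eef_pos: [604.3, -24.5, 58.2]
tcp_rot: [-0.0, 0.779, -0.627, 0.0]
contact_force: [-1.4, 1.1, 4.8]
gripper_width: 56.1
```

Contact; release.

Request:
play_rows(
  increments=[
    [[0,0,0],[0,0,0],0.5],
    [[0,0,0],[0,0,0],0.6],
    [[0,0,0],[0,0,0],0.6],
    [[0,0,0],[0,0,0],0.6],
  ],
)

```text
t: 34.03
eef_pos: [603.9, -24.5, 57.1]
tcp_rot: [0.0, 0.779, -0.627, -0.0]
contact_force: [0.2, 0.3, 0.1]
gripper_width: 68.3
```

Run:
```python
from h import *
a=capture("wrist");crop(a,170,100,480,430,1.8,"pics/w18.png");print(observe()["gripper_width"],observe()["contact_force"])
```

```text
68.39138123285063 [0.49288382 0.1657868  0.50098467]
```

View pics/w18.png

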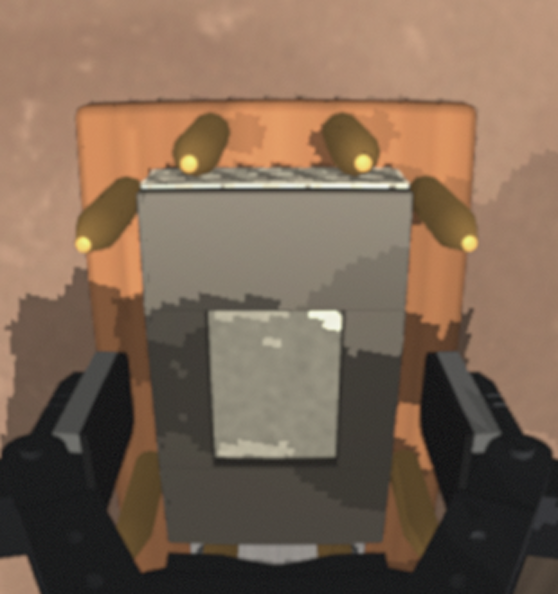

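Request:
play_rows(
  increments=[
    [[0,0,-0.1],[0,0,0],0.7],
    [[0,0,-0.3],[0,0,0],0.8],
    [[0,0,-0.3],[0,0,0],1],
    [[0,0,-0.3],[0,0,0],1],
    [[0,0,-0.2],[0,0,0],1],
    [[-0.067,0.29,0],[0,0,0],1],
    [[-0.067,0.29,0],[0,0,0],1],
    [[-0.067,0.29,0],[0,0,0],1],
    [[-0.067,0.29,0],[0,0,0],1],
    [[-0.067,0.29,0],[0,0,0],1],
    [[0,0,0],[0,0,1],1],
    [[0,0,0],[0,0,1],1],
  ],
)

```text
t: 35.08
eef_pos: [422.3, -22.0, 200.8]
tcp_rot: [-0.001, -0.696, 0.718, 0.001]
contact_force: [-0.3, 0.0, 0.8]
gripper_width: 85.4
```

Request:
play_rows(
  increments=[
    [[0,0,0],[0,0,1],1],
    [[0,0,0],[0,0,1],1],
    [[0,0,0],[0,0,1],1],
    [[0,0,0],[0,0,1],1],
    [[0,0,0],[0,0,1],1],
    [[0,0,0],[0,0,1],1],
    [[0,0,0],[0,0,1],1],
    [[0,0,0],[0,0,1],1],
    [[0,0,0],[0,0,1],1],
    [[0,0,0],[0,0,1],1],
    [[0,0,0],[0,0,1],1],
    [[0,0,0],[0,0,1],1],
  ],
)

```text
t: 36.08
eef_pos: [425.5, -22.4, 201.4]
tcp_rot: [-0.0, -0.05, 0.999, 0.0]
contact_force: [-0.3, -0.4, -0.0]
gripper_width: 85.5
```

Request:
play_rows(
  increments=[
    [[0,0,0],[0,0,0.85],1],
    [[0,0,0],[0,0,0],1],
    [[0,0,0],[0,0,0],1],
  ],
)

```text
t: 36.33
eef_pos: [425.5, -22.4, 201.4]
tcp_rot: [-0.0, -0.003, 1.0, 0.0]
contact_force: [-0.8, 0.1, -0.2]
gripper_width: 85.5
```

Run:
```python
from h import *
go([426.4,-247.5,170],1.577)
a=capture("scene");crop(a,210,200,350,340,5,"pics/c3.png")
```

```text
now [425.5 -22.4 201.4] tool shift mm [   0.6 -225.1   31.4] units/120 [ 0.005 -1.876  0.261]
jaw dir 1.578 tool z [-0.001  0.    -1.   ]
rotvec [ 0.     -0.0006  0.0006] units/.12 [ 0.    -0.005  0.005] q6 -0.21
```

View pics/c3.png

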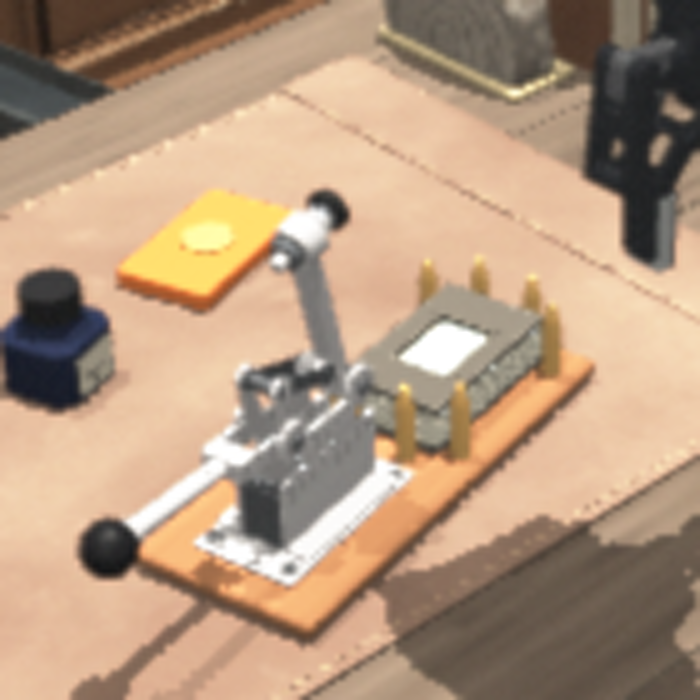

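Request:
play_rows(
  increments=[
    [[0.001,-0.313,0],[0,0,0],1],
    [[0.001,-0.313,0],[0,0,0],1],
    [[0.001,-0.313,0],[0,0,0],1],
    [[0.001,-0.313,0],[0,0,0],1],
    [[0.001,-0.313,0.1],[0,0,0],1],
    [[0.001,-0.313,0.15],[0,0,0],1],
    [[0,0,0],[0,0,0],1],
    [[0,0,0],[0,0,0],1],
    [[0,0,0],[0,0,0],1],
  ],
)

```text
t: 37.13
eef_pos: [425.3, -247.3, 171.2]
tcp_rot: [-0.001, -0.002, 1.0, 0.001]
contact_force: [0.1, 0.4, 0.5]
gripper_width: 85.6
```

Run:
```python
from h import *
import pickle
go([426.4,-247.5,20],1.577)
pickle.dump(get_calibration("wrist"),open("w19.pkl","wb"))
a=capture("wrist");cv2.imwrite("pics/w19f.png",a);crop(a,240,130,420,310,3.5,"pics/w19.png")
```

```text
now [ 425.3 -247.3  171.2] tool shift mm [ -1.3  -0.4 151.2] units/120 [-0.011 -0.003  1.26 ]
jaw dir 1.576 tool z [-0.002  0.001 -1.   ]
rotvec [ 0.0013 -0.0016 -0.0014] units/.12 [ 0.011 -0.013 -0.012] q6 -0.66
```

View pics/w19.png

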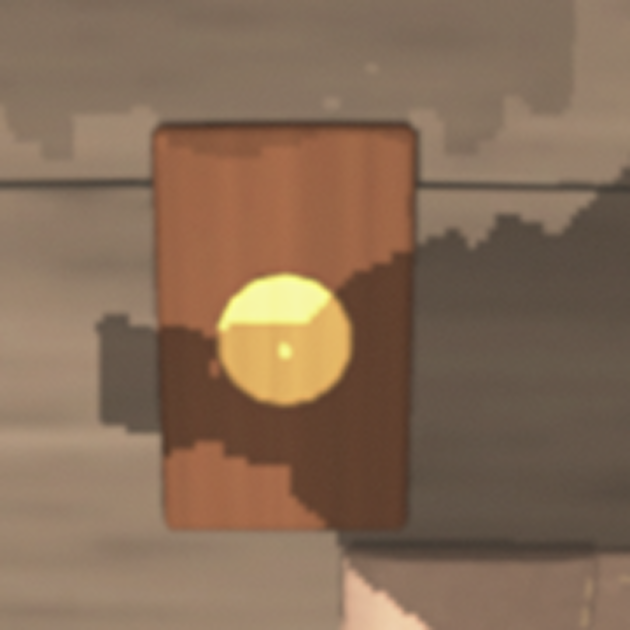

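Run:
```python
from rect import *
rect("w19.pkl",[(153,125),(418,125),(407,530),(166,530)],12.5,3.5,240,130,20)
c=pickle.load(open("w19.pkl","rb"));print(plane(c,[(285.5/3.5-.5+240,341.5/3.5-.5+130)],14,True))
```

```text
ctr [ 426.  -248.4   12.5] wid 57.1 len 95.0 ang 0.006
now [ 425.6 -246.9  171.6] tool shift mm [ -0.5  -1.6 151.6] units/120 [-0.005 -0.014  1.263]
jaw dir 1.577 tool z [-0.001  0.001 -1.   ]
rotvec [ 0.0007 -0.0009 -0.0003] units/.12 [ 0.006 -0.007 -0.003] q6 -0.66
[[ 426.68246305 -248.63107726   14.        ]]
```

Request:
play_rows(
  increments=[
    [[-0.006,-0.012,0.28],[0,0,0],1],
    [[0,0,0.28],[0,0,0],1],
    [[0,0,0.28],[0,0,0],1],
    [[0,0,0.28],[0,0,0],1],
    [[0,0,0.1],[0,0,0],1],
    [[0,0,0.025],[0,0,0],1],
    [[0,0,0],[0,0,0],1],
    [[0,0,0],[0,0,0],0.45],
    [[0,0,0],[0,0,0],-1],
    [[0,0,0],[0,0,0],-1],
    [[0,0,0],[0,0,0],-1],
    [[0,0,0],[0,0,0],-1],
  ],
  grip_force=40,
)

```text
t: 38.18
eef_pos: [427.9, -250.0, 24.1]
tcp_rot: [0.001, -0.002, 1.0, -0.001]
contact_force: [-0.0, 0.6, 5.7]
gripper_width: 56.8
```

Request:
play_rows(
  increments=[
    [[0,0,-0.1],[0,0,0],-1],
    [[0,0,-0.25],[0,0,0],-1],
    [[0,0,-0.3],[0,0,0],-1],
    [[0,0,-0.3],[0,0,0],-1],
    [[0,0,-0.3],[0,0,0],-1],
    [[0,0,-0.24],[0,0,0],-1],
    [[0,0,0],[0,0,0],-1],
    [[0,0,0],[0,0,0],-1],
  ],
)

```text
t: 38.85
eef_pos: [428.2, -250.5, 203.9]
tcp_rot: [0.002, -0.002, 1.0, -0.002]
contact_force: [-0.6, -0.7, -1.4]
gripper_width: 56.7
```

Run:
```python
from h import *
go([430,-23,200],1.789+np.pi/2);print(observe()["gripper_width"])
a=capture("wrist");crop(a,220,130,430,430,2.6,"pics/w20.png")
```

```text
now [ 428.2 -250.5  203.9] tool shift mm [ -2.8 227.5   2.9] units/120 [-0.023  1.896  0.024]
jaw dir 1.575 tool z [ 0.005 -0.004 -1.   ]
rotvec [-3.0000e-04  6.9000e-03  1.3569e+00] units/.12 [-2.0000e-03  5.8000e-02  1.1307e+01] q6 -0.66
56.6566134412533
```

View pics/w20.png

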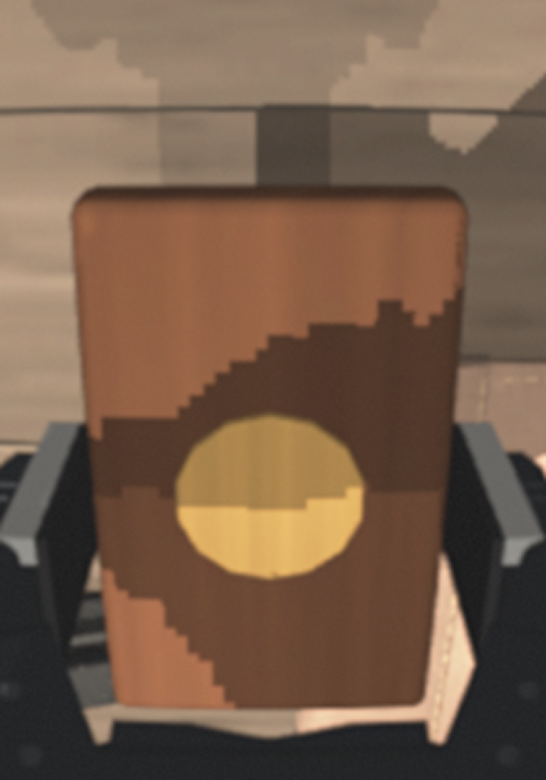

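Request:
play_rows(
  increments=[
    [[-0.004,0.316,0],[0,0,0],-1],
    [[-0.004,0.316,0],[0,0,0],-1],
    [[-0.004,0.316,0],[0,0,0],-1],
    [[-0.004,0.316,0],[0,0,0],-1],
    [[-0.004,0.316,0],[0,0,0],-1],
    [[-0.004,0.316,0],[0,0,0],-1],
    [[0,0,0],[0,0,-1],-1],
    [[0,0,0],[0,0,-1],-1],
    [[0,0,0],[0,0,-1],-1],
    [[0,0,0],[0,0,-1],-1],
    [[0,0,0],[0,0,-1],-1],
    [[0,0,0],[0,0,-1],-1],
  ],
)

```text
t: 39.9
eef_pos: [426.9, -21.3, 199.0]
tcp_rot: [-0.002, -0.357, 0.934, 0.001]
contact_force: [-0.5, -0.4, -1.4]
gripper_width: 56.6
```

Request:
play_rows(
  increments=[
    [[0,0,0],[0,0,-1],-1],
    [[0,0,0],[0,0,-1],-1],
    [[0,0,0],[0,0,-1],-1],
    [[0,0,0],[0,0,-1],-1],
    [[0,0,0],[0,0,-1],-1],
    [[0,0,0],[0,0,-1],-1],
    [[0,0,0],[0,0,-1],-1],
    [[0,0,0],[0,0,-1],-1],
    [[0,0,0],[0,0,-0.88],-1],
    [[0,0,0],[0,0,0],-1],
    [[0,0,0],[0,0,0],-1],
  ],
)

```text
t: 40.82
eef_pos: [427.3, -21.5, 199.5]
tcp_rot: [0.001, 0.779, -0.627, -0.002]
contact_force: [-0.1, 0.4, -0.5]
gripper_width: 56.7
```

Run:
```python
from h import *
go([603.5,-24.5,95],1.789+np.pi/2);print(observe()["gripper_width"])
```

```text
now [427.3 -21.5 199.5] tool shift mm [  40.9 -171.8  103.9] units/120 [ 0.341 -1.432  0.866]
jaw dir -2.925 tool z [-0.003  0.001 -1.   ]
rotvec [ 0.0032  0.0013 -0.0019] units/.12 [ 0.027  0.011 -0.016] q6 -1.99
56.67122324297632
```

Request:
play_rows(
  increments=[
    [[0.067,-0.286,0],[0,0,0.015],-1],
    [[0.067,-0.286,0],[0,0,0],-1],
    [[0.067,-0.286,0],[0,0,0],-1],
    [[0.067,-0.286,0],[0,0,0],-1],
    [[0.067,-0.286,0],[0,0,0],-1],
    [[0,0,0.28],[0,0,0],-1],
    [[0,0,0.28],[0,0,0],-1],
    [[0,0,0.27],[0,0,0],-1],
    [[0,0,0],[0,0,0],-1],
    [[0,0,0],[0,0,0],-1],
    [[0,0,0],[0,0,0],-1],
  ],
)

```text
t: 41.73
eef_pos: [605.0, -24.0, 102.3]
tcp_rot: [-0.0, 0.779, -0.627, 0.0]
contact_force: [-0.1, 0.4, -0.3]
gripper_width: 56.5
```

Run:
```python
from h import *
go([603.5,-24.5,75],1.789+np.pi/2);print(observe()["gripper_width"])
import pickle;pickle.dump(get_calibration("wrist"),open("w21.pkl","wb"))
a=capture("wrist");crop(a,220,130,430,430,2.6,"pics/w21.png")
```

```text
now [605.  -24.  102.3] tool shift mm [ 0.2  1.6 27.3] units/120 [0.001 0.013 0.227]
jaw dir -2.925 tool z [ 0. -0. -1.]
rotvec [-0.0002 -0.0002 -0.002 ] units/.12 [-0.002 -0.002 -0.017] q6 -1.93
56.451447445043414
```

View pics/w21.png

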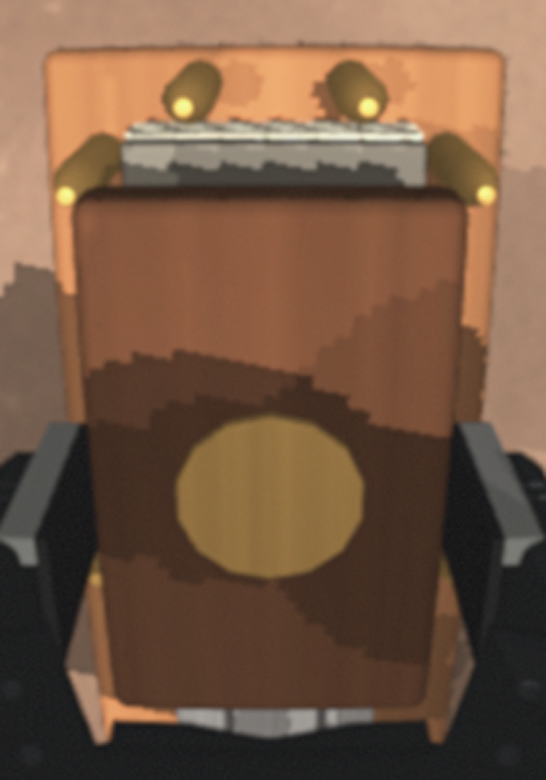

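```bash
cat >> edge.py <<'E'
def disc(f,posts,ids,d,dz,s=2.6,x0=220,y0=130):
    c=pickle.load(open(f,"rb"));P,Q=pose()
    cv=lambda p:(np.array(p,float)+.5)/s-.5+[x0,y0]
    J=np.array([(-41,37.5),(-56.5,16),(-56.5,-16),(-41,-37.5),(41,37.5),(56.5,16),(56.5,-16),(41,-37.5)])[ids]
    W=plane(c,cv(posts),58,True)[:,:2]
    A=J-J.mean(0);B=W-W.mean(0);g=np.arctan2((A[:,0]*B[:,1]-A[:,1]*B[:,0]).sum(),(A*B).sum())
    R=np.array([[np.cos(g),-np.sin(g)],[np.sin(g),np.cos(g)]]);t=W.mean(0)-R@J.mean(0)
    print("disc in jig",((plane(c,cv([d]),P[2]-dz,True)[:,:2]-t)@R).round(1))
E
python3 - <<'E'
from edge import *
p=[(66,196),(183,107),(369,107),(486,195)];i=[3,2,1,0]
rel("w21.pkl",p,i,[(74,198),(467,198),(425,707),(118,707)],12)
edge("w21.pkl",p,i,[(74,198),(467,198)],(11,13))
disc("w21.pkl",p,i,(270,497),10);disc("w21.pkl",p,i,(270,497),12)
E
```

```text
jig [601.6 -23.5] 1.7899 res [[-0.3, -0.1], [-0.0, -0.0], [0.1, 0.1], [0.3, 0.0]]
board [602.8 -24.4] 55.5 94.2 ang err -9.871085019153014e-05
shift in tool mm to centre [-1.22  1.03 -0.  ] units [-0.0101  0.0086 -0.    ]
jig [601.6 -23.5] 1.7899
11 jig-frame edge [[-48.6, -28.5], [-48.4, 26.5]] wid 55.0 => needed tool shift x -0.5 y 1.0
13 jig-frame edge [[-48.1, -29.0], [-48.0, 26.9]] wid 55.9 => needed tool shift x -0.0 y 1.0
disc in jig [[-1.5 -1.2]]
disc in jig [[-0.3 -1.2]]
```

Shift x −0.5, y +1.0 mm and lower to the tips.

Request:
play_rows(
  increments=[
    [[-0.004,0.009,0.08],[0,0,0],-1],
    [[0,0,0.08],[0,0,0],-1],
    [[0,0,0],[0,0,0],-1],
    [[0,0,0],[0,0,0],-1],
    [[0,0,0],[0,0,0],-1],
  ],
)

```text
t: 42.2
eef_pos: [603.3, -23.7, 82.0]
tcp_rot: [0.0, 0.78, -0.626, -0.0]
contact_force: [-0.8, 1.4, -0.4]
gripper_width: 56.4
```

Run:
```python
from h import *
go([603.5,-24.5,68],1.789+np.pi/2);print(observe()["gripper_width"],observe()["contact_force"])
import pickle;pickle.dump(get_calibration("wrist"),open("w22.pkl","wb"))
a=capture("wrist");crop(a,220,130,430,430,2.6,"pics/w22.png")
```

```text
now [603.3 -23.7  82. ] tool shift mm [ 0.8  0.  14. ] units/120 [0.007 0.    0.116]
jaw dir -2.924 tool z [-0.001  0.    -1.   ]
rotvec [ 0.0007  0.0002 -0.0011] units/.12 [ 0.005  0.002 -0.009] q6 -1.93
56.36425285434257 [-0.82302405  1.39025479 -0.37161033]
```

View pics/w22.png

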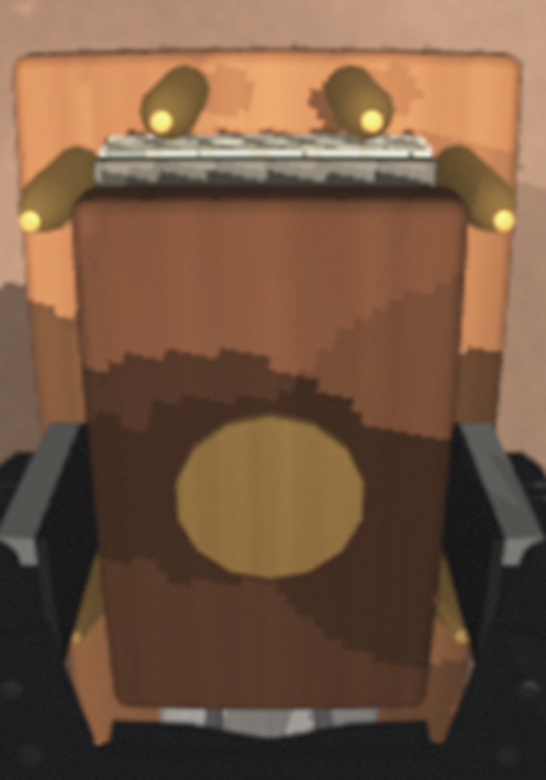

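Run:
```python
from edge import *
p=[(30,221),(161,121),(371,121),(504,220)];i=[3,2,1,0]
rel("w22.pkl",p,i,[(74,198),(467,198),(425,707),(118,707)],12)
edge("w22.pkl",p,i,[(74,198),(467,198)],(11,13))
disc("w22.pkl",p,i,(270,497),10);disc("w22.pkl",p,i,(270,497),12)
```

```text
jig [601.6 -23.4] 1.7901 res [[-0.3, -0.1], [-0.1, -0.0], [0.2, 0.1], [0.2, -0.0]]
board [601.  -23.6] 55.8 94.8 ang err 0.0006016830473867252
shift in tool mm to centre [-0.05 -0.63 -0.  ] units [-0.0004 -0.0052 -0.    ]
jig [601.6 -23.4] 1.7901
11 jig-frame edge [[-47.7, -27.1], [-47.6, 28.3]] wid 55.4 => needed tool shift x 0.3 y -0.6
13 jig-frame edge [[-47.3, -27.5], [-47.1, 28.7]] wid 56.3 => needed tool shift x 0.8 y -0.6
disc in jig [[-0.4  0.4]]
disc in jig [[0.8 0.4]]
```

Request:
play_rows(
  increments=[
    [[0.002,-0.005,0.04],[0,0,0],-1],
    [[0,0,0.04],[0,0,0],-1],
    [[0,0,0.015],[0,0,0],-1],
    [[0,0,0],[0,0,0],-1],
    [[0,0,0],[0,0,0],-1],
  ],
)

```text
t: 42.67
eef_pos: [603.7, -23.7, 70.1]
tcp_rot: [0.0, 0.78, -0.626, -0.001]
contact_force: [-1.0, 0.9, -0.1]
gripper_width: 56.3
```

Request:
play_rows(
  increments=[
    [[0,0,0.01],[0,0,0],-1],
    [[0,0,0],[0,0,0],-1],
    [[0,0,0],[0,0,0],-1],
  ],
)

```text
t: 42.92
eef_pos: [604.1, -23.8, 69.3]
tcp_rot: [0.0, 0.78, -0.626, -0.0]
contact_force: [-0.2, -0.6, -0.6]
gripper_width: 56.3
```

Request:
play_rows(
  increments=[
    [[0,0,0.012],[0,0,0],-1],
    [[0,0,0],[0,0,0],-1],
    [[0,0,0],[0,0,0],-1],
  ],
)

```text
t: 43.17
eef_pos: [604.4, -23.9, 68.1]
tcp_rot: [0.0, 0.78, -0.626, 0.0]
contact_force: [-0.6, -0.6, -0.2]
gripper_width: 56.5
```

Request:
play_rows(
  increments=[
    [[0,0,0.012],[0,0,0],-1],
    [[0,0,0],[0,0,0],-1],
    [[0,0,0],[0,0,0],-1],
  ],
)

```text
t: 43.42
eef_pos: [604.4, -23.8, 67.9]
tcp_rot: [-0.0, 0.78, -0.626, 0.0]
contact_force: [-3.0, 0.6, 9.4]
gripper_width: 56.5
```

Request:
play_rows(
  increments=[
    [[0,0,0],[0,0,0],0.5],
    [[0,0,0],[0,0,0],0.6],
    [[0,0,0],[0,0,0],0.6],
    [[0,0,0],[0,0,0],0.6],
  ],
)

```text
t: 43.75
eef_pos: [603.8, -23.8, 66.0]
tcp_rot: [0.0, 0.78, -0.626, -0.0]
contact_force: [-0.2, -0.1, 0.1]
gripper_width: 68.3
```

Run:
```python
from h import *
a=capture("wrist");crop(a,170,100,480,430,1.8,"pics/w23.png");print(observe()["gripper_width"],observe()["contact_force"])
```

```text
68.60443525250311 [-0.10082757 -0.39108101 -0.09579416]
```

View pics/w23.png

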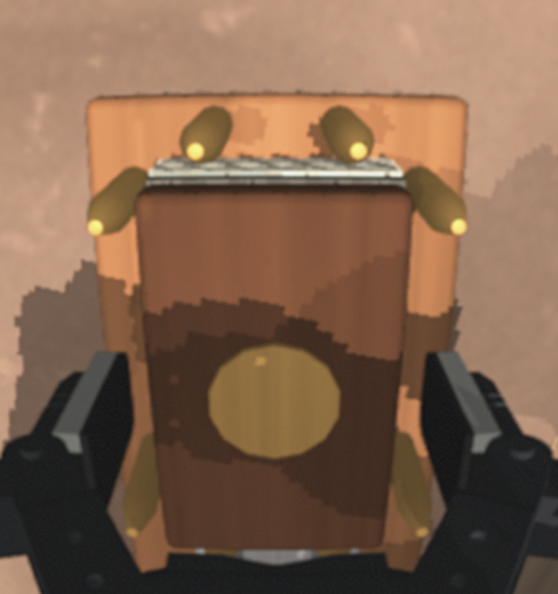

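Request:
play_rows(
  increments=[
    [[0,0,-0.1],[0,0,0],0.7],
    [[0,0,-0.28],[0,0,0],0.7],
    [[0,0,-0.28],[0,0,0],0.7],
    [[0,0,-0.28],[0,0,0],0.7],
    [[0,0,-0.28],[0,0,0],0.7],
    [[0,0,-0.23],[0,0,0],0.7],
    [[0,0,0],[0,0,0],0.7],
    [[0,0,0],[0,0,0],0.7],
    [[0,0,0],[0,0,0],0.7],
  ],
)

```text
t: 44.55
eef_pos: [603.9, -23.8, 239.6]
tcp_rot: [0.0, 0.78, -0.626, -0.001]
contact_force: [-0.2, 0.5, -0.7]
gripper_width: 72.7
```

Run:
```python
from h import *
go([548,218.4,235],1.789+np.pi/2)
a=capture("scene");crop(a,210,200,350,340,5,"pics/c4.png")
b=capture("side");crop(b,230,190,350,340,4,"pics/c5.png")
print(tri(get_calibration("scene"),(231,311),0,get_calibration("side"),(297,308),0))
```

```text
now [603.9 -23.8 239.6] tool shift mm [-248.5    2.4    4.8] units/120 [-2.071  0.02   0.04 ]
jaw dir -2.924 tool z [-0.001  0.    -1.   ]
rotvec [ 0.0014  0.0004 -0.001 ] units/.12 [ 0.011  0.004 -0.008] q6 -1.93
(array([547.14551582, 222.53160976,  91.76652707]), np.float64(15.289021565373483))
```

View pics/c4.png

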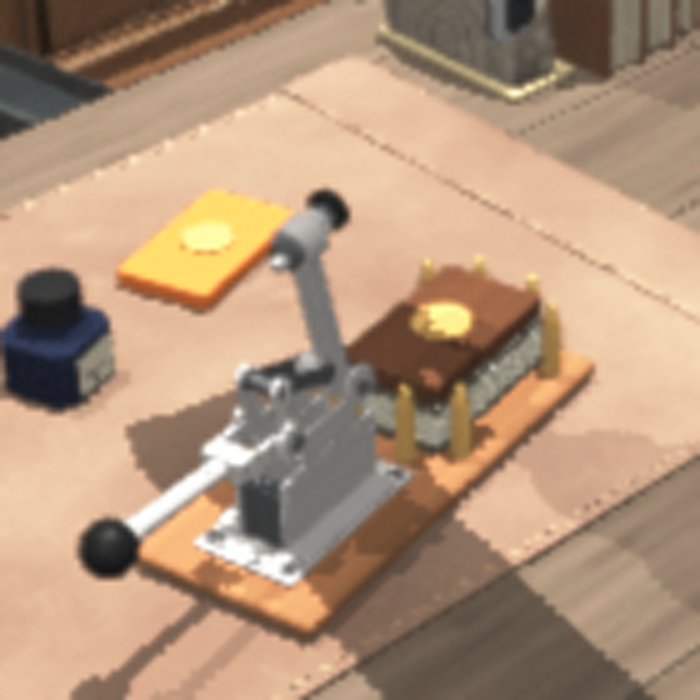

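View pics/c5.png

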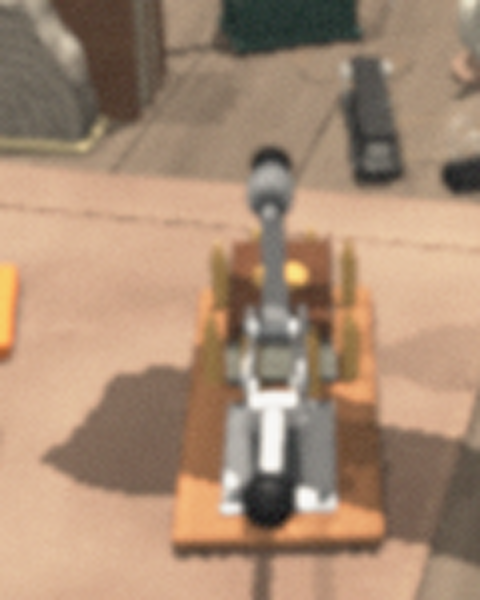

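Run:
```python
from h import *
k,e=tri(get_calibration("scene"),(231.4,309),0,get_calibration("side"),(296.6,314.1),0);print(k,e)
g=1.789;R=np.array([[np.cos(g),-np.sin(g)],[np.sin(g),np.cos(g)]]);print((k[:2]-[601.6,-23.4])@R)
```

```text
[551.54695377 219.06268084  83.87223696] 1.7799148675948775
[247.5486735   -3.62122707]
```

Request:
play_rows(
  increments=[
    [[-0.296,0.003,0],[0,0,0],0.7],
    [[-0.296,0.003,0],[0,0,0],0.7],
    [[-0.296,0.003,0],[0,0,0],0.7],
    [[-0.296,0.003,0],[0,0,0],0.7],
    [[-0.296,0.003,0],[0,0,0],0.7],
    [[-0.296,0.003,0],[0,0,0],0.7],
    [[-0.296,0.003,0],[0,0,0],0.7],
    [[0,0,0.2],[0,0,0],0.7],
    [[0,0,0.2],[0,0,0],0.7],
    [[0,0,0],[0,0,0],0.7],
    [[0,0,0],[0,0,0],0.7],
    [[0,0,0],[0,0,0],0.7],
  ],
)

```text
t: 45.65
eef_pos: [547.9, 218.0, 192.5]
tcp_rot: [0.001, 0.779, -0.627, -0.001]
contact_force: [-0.1, -0.1, -0.3]
gripper_width: 72.6
```

Run:
```python
from h import *
go([548,218.4,86],1.789+np.pi/2)
import pickle;pickle.dump(get_calibration("wrist"),open("w24.pkl","wb"))
cv2.imwrite("pics/w24.png",capture("wrist"))
```

```text
now [547.9 218.  192.5] tool shift mm [ -0.3  -0.3 106.5] units/120 [-0.003 -0.003  0.888]
jaw dir -2.925 tool z [-0.002 -0.    -1.   ]
rotvec [ 0.0017  0.0001 -0.0016] units/.12 [ 0.014  0.001 -0.013] q6 -1.52
```

View pics/w24.png

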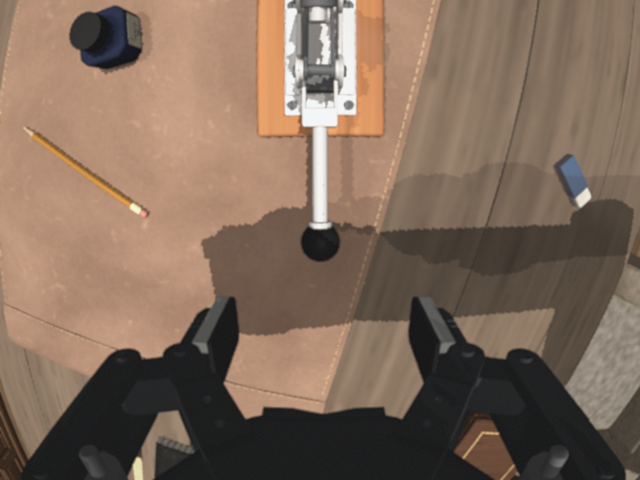

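Run:
```python
from h import *
import pickle
c=pickle.load(open("w24.pkl","rb"));P,Q=pose()
k=plane(c,[(320.5,242.5)],83,True)[0];print(k,Q.inv().apply(k-P))
g=1.789;R=np.array([[np.cos(g),-np.sin(g)],[np.sin(g),np.cos(g)]]);print((k[:2]-[601.6,-23.4])@R)
```

```text
[547.45807094 218.66188729  83.        ] [ -0.75380018   1.07989702 110.32281524]
[248.0425296    0.45746199]
```

Request:
play_rows(
  increments=[
    [[-0.006,0.007,0.28],[0,0,0],0.7],
    [[0,0,0.28],[0,0,0],0.5],
    [[0,0,0.2],[0,0,0],0.3],
    [[0,0,0.11],[0,0,0],0],
    [[0,0,0],[0,0,0],0],
    [[0,0,0],[0,0,0],0],
    [[0,0,0],[0,0,0],0],
  ],
)

```text
t: 46.28
eef_pos: [548.8, 219.1, 90.1]
tcp_rot: [-0.001, 0.779, -0.627, 0.001]
contact_force: [0.5, 1.3, 0.3]
gripper_width: 42.7
```

Run:
```python
from h import *
go([547.7,218.5,86],1.789+np.pi/2);print(observe()["gripper_width"],observe()["contact_force"])
crop(capture("wrist"),150,150,490,480,2,"pics/w25.png")
```

```text
now [548.8 219.1  90.1] tool shift mm [0.4 1.2 4.1] units/120 [0.003 0.01  0.034]
jaw dir -2.925 tool z [ 0.003  0.001 -1.   ]
rotvec [-0.0028  0.0004 -0.0016] units/.12 [-0.024  0.003 -0.013] q6 -1.51
42.68475385928498 [0.46471742 1.31952461 0.33039551]
```

View pics/w25.png

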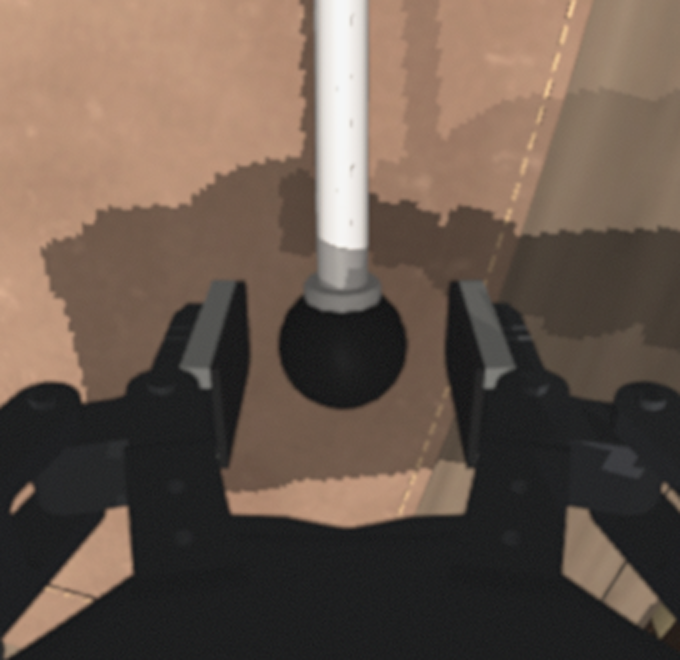

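Request:
play_rows(
  increments=[
    [[0,0.008,0.03],[0,0,0],0],
    [[0,0,0],[0,0,0],0],
    [[0,0,0],[0,0,0],-0.2],
    [[0,0,0],[0,0,0],-1],
    [[0,0,0],[0,0,0],-1],
    [[0,0,0],[0,0,0],-1],
  ],
  grip_force=40,
)

```text
t: 46.83
eef_pos: [549.5, 219.6, 85.9]
tcp_rot: [-0.003, 0.78, -0.626, 0.002]
contact_force: [5.3, 0.8, -1.0]
gripper_width: 23.7
```

Run:
```python
from h import *
s=observe();print(s["eef_pos"],s["gripper_width"],s["contact_force"])
# arc increments in tool axes (tool x=-jig x, tool z=down), steps from 1.5
import numpy as np
a=np.concatenate([np.arange(1.5,-0.01,-0.1),[-.06]])
X=138+110*np.sin(a);Z=110*np.cos(a)
for i in range(1,len(a)): print(round(a[i],2),"dx",round(-(X[i]-X[i-1])/120,3),"dz",round(-(Z[i]-Z[i-1])/120,3))
```

```text
[549.51449947 219.59232353  85.93935059] 23.673196372245854 [ 5.34450057  0.79370989 -1.02128788]
1.4 dx 0.011 dz -0.091
1.3 dx 0.02 dz -0.089
1.2 dx 0.029 dz -0.087
1.1 dx 0.037 dz -0.084
1.0 dx 0.046 dz -0.079
0.9 dx 0.053 dz -0.075
0.8 dx 0.06 dz -0.069
0.7 dx 0.067 dz -0.062
0.6 dx 0.073 dz -0.055
0.5 dx 0.078 dz -0.048
0.4 dx 0.083 dz -0.04
0.3 dx 0.086 dz -0.031
0.2 dx 0.089 dz -0.023
0.1 dx 0.091 dz -0.014
-0.0 dx 0.092 dz -0.005
-0.06 dx 0.055 dz 0.002
```

Request:
play_rows(
  increments=[
    [[0.011,0,-0.091],[0,0,0],-1],
    [[0.02,0,-0.089],[0,0,0],-1],
    [[0.029,0,-0.087],[0,0,0],-1],
    [[0.037,0,-0.084],[0,0,0],-1],
    [[0.046,0,-0.079],[0,0,0],-1],
    [[0,0,0],[0,0,0],-1],
    [[0,0,0],[0,0,0],-1],
  ],
)

```text
t: 47.42
eef_pos: [553.3, 202.3, 138.1]
tcp_rot: [-0.003, 0.779, -0.627, 0.002]
contact_force: [6.9, 1.0, -0.8]
gripper_width: 23.5
```

Run:
```python
from h import *
P,Q=pose();s=observe();print(P,s["gripper_width"],s["contact_force"])
g=1.789;R=np.array([[np.cos(g),-np.sin(g)],[np.sin(g),np.cos(g)]]);print((P[:2]-[601.6,-23.4])@R,"expect",138+110*np.sin(1.0),78.5+110*np.cos(1.))
crop(capture("scene"),200,180,350,330,4,"pics/c6.png")
```

```text
[553.30516077 202.30166909 138.12059656] 23.528168471044136 [ 6.92406729  0.96428437 -0.78614302]
[230.80449072  -1.70938244] expect 230.5618083288686 137.93325364549537
```

View pics/c6.png

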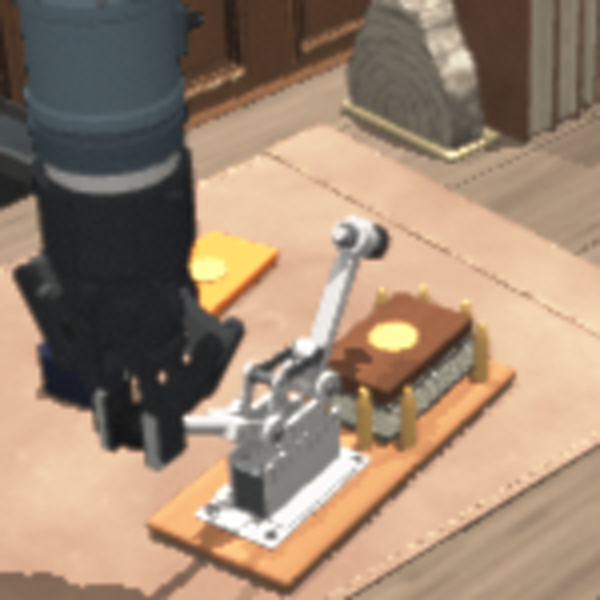

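Request:
play_rows(
  increments=[
    [[0.053,-0.01,-0.075],[0,0,0],-1],
    [[0.06,0,-0.069],[0,0,0],-1],
    [[0.067,0,-0.062],[0,0,0],-1],
    [[0.073,0,-0.055],[0,0,0],-1],
    [[0.078,0,-0.048],[0,0,0],-1],
    [[0.083,0,-0.04],[0,0,0],-1],
    [[0,0,0],[0,0,0],-1],
    [[0,0,0],[0,0,0],-1],
  ],
)

```text
t: 48.13
eef_pos: [564.0, 154.0, 179.1]
tcp_rot: [-0.002, 0.779, -0.627, 0.001]
contact_force: [6.8, 2.0, 1.0]
gripper_width: 23.4
```

Run:
```python
from h import *
P,Q=pose();s=observe();print(P,s["gripper_width"],s["contact_force"])
g=1.789;R=np.array([[np.cos(g),-np.sin(g)],[np.sin(g),np.cos(g)]]);print((P[:2]-[601.6,-23.4])@R,"expect",138+110*np.sin(.4),78.5+110*np.cos(.4))
crop(capture("scene"),200,180,350,330,4,"pics/c7.png")
```

```text
[564.02162995 153.97189623 179.07568037] 23.407631378461687 [6.84945401 1.9811941  0.95037326]
[181.30085797  -1.70949392] expect 180.83601765395156 179.81670934031735
```

View pics/c7.png

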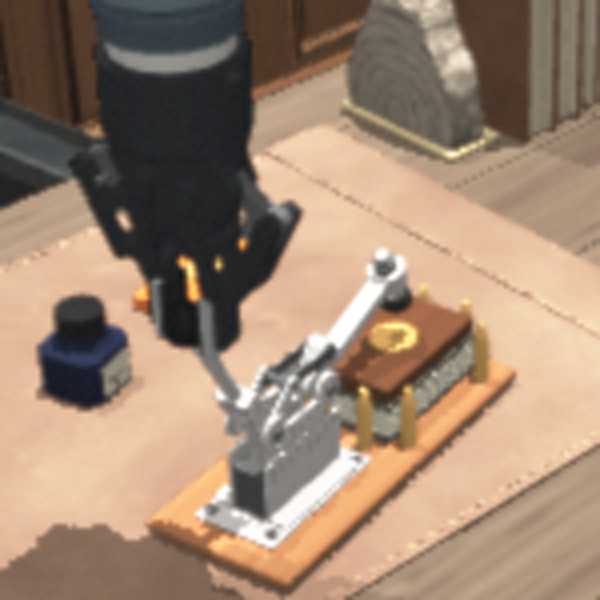

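Request:
play_rows(
  increments=[
    [[0.086,0,-0.031],[0,0,0],-1],
    [[0.089,0,-0.023],[0,0,0],-1],
    [[0.091,0,-0.014],[0,0,0],-1],
    [[0.092,0,-0.005],[0,0,0],-1],
    [[0.055,0,0.002],[0,0,0],-1],
    [[0,0,0],[0,0,0],-1],
    [[0,0,0],[0,0,0],-1],
    [[0,0,0],[0,0,0],-1],
  ],
)

```text
t: 48.85
eef_pos: [571.1, 106.0, 185.5]
tcp_rot: [0.001, 0.78, -0.626, -0.001]
contact_force: [0.4, -0.5, 0.2]
gripper_width: -0.3
```

Run:
```python
from h import *
P,Q=pose();s=observe();print(P,s["gripper_width"],s["contact_force"])
g=1.789;R=np.array([[np.cos(g),-np.sin(g)],[np.sin(g),np.cos(g)]]);print((P[:2]-[601.6,-23.4])@R,"expect",138-6.6,78.5+110)
crop(capture("scene"),200,180,350,330,4,"pics/c8.png")
```

```text
[571.14351881 105.9950252  185.53721645] -0.2648805654666202 [ 0.36742184 -0.50954926  0.18678021]
[132.91990022   1.72334496] expect 131.4 188.5
```

View pics/c8.png

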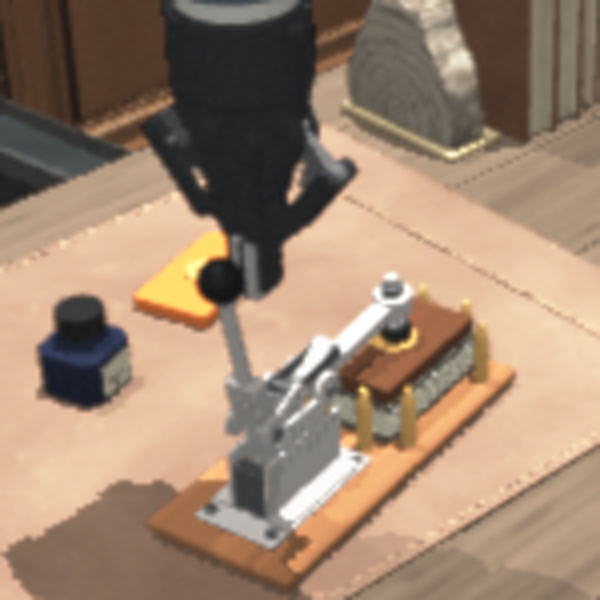

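Run:
```python
from h import *
b=capture("side");crop(b,230,150,370,330,4,"pics/c9.png")
```

```text
(no output)
```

View pics/c9.png

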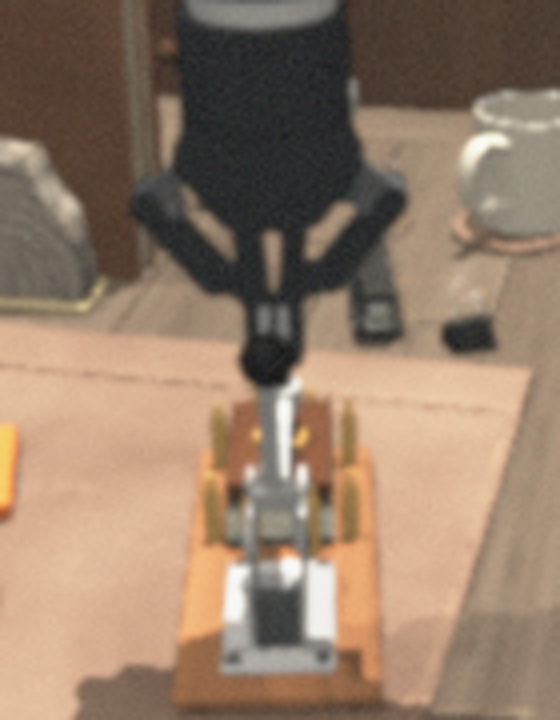

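Run:
```python
from h import *
k,e=tri(get_calibration("scene"),(200+221/4,180+280/4),0,get_calibration("side"),(230+269/4,150+358/4),0);print(k,e)
g=1.789;R=np.array([[np.cos(g),-np.sin(g)],[np.sin(g),np.cos(g)]]);print((k[:2]-[601.6,-23.4])@R)
P,Q=pose();print(Q.inv().apply(k-P))
```

```text
[568.30892541 133.07474995 183.47171416] 1.2726402887699892
[159.97112958  -1.37139286]
[-27.12842391  -2.66816711   2.40243384]
```

Request:
play_rows(
  increments=[
    [[0,-0.014,-0.2],[0,0,0],-1],
    [[0,0,-0.25],[0,0,0],-1],
    [[-0.2,0,0],[0,0,0],-1],
    [[-0.3,0,0],[0,0,0],-1],
    [[0,0,0],[0,0,0],-1],
    [[0,0,0.22],[0,0,0],-1],
    [[0,0,0.22],[0,0,0],-1],
    [[0,0,0],[0,0,0],-1],
    [[0,0,0],[0,0,0],-1],
  ],
)

```text
t: 49.7
eef_pos: [559.1, 164.3, 186.1]
tcp_rot: [0.002, 0.78, -0.626, -0.002]
contact_force: [0.9, 0.5, 0.0]
gripper_width: 0.0
```

Run:
```python
from h import *
P,Q=pose();s=observe();print(P,s["gripper_width"],s["contact_force"])
g=1.789;R=np.array([[np.cos(g),-np.sin(g)],[np.sin(g),np.cos(g)]]);print((P[:2]-[601.6,-23.4])@R)
a=cv2.resize(capture("scene")[180:330,200:350],None,fx=3,fy=3);b=cv2.resize(capture("wrist")[150:450,170:470],(450,450))
cv2.imwrite("pics/c10.png",np.hstack([a,b])[:, :800])
```

```text
[559.13506276 164.27138713 186.13070369] 0.04461872008219728 [0.93039836 0.51530141 0.02248675]
[192.41395186   0.83160736]
```

View pics/c10.png

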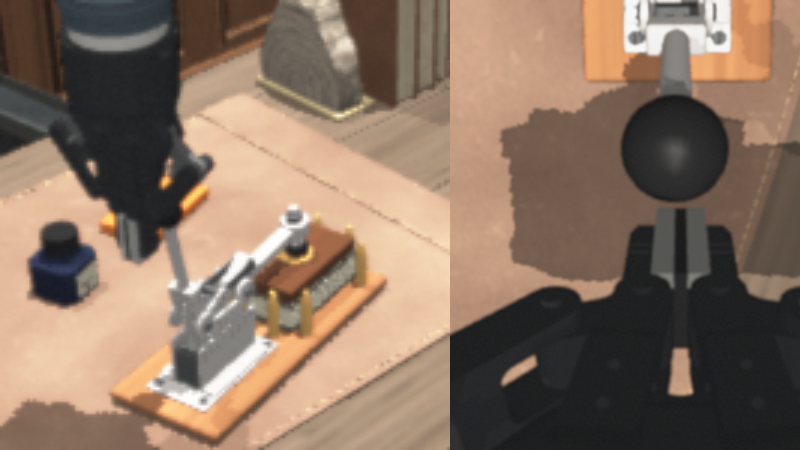

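Request:
play_rows(
  increments=[
    [[0.05,0.003,0],[0,0,0],-1],
    [[0.05,0,0],[0,0,0],-1],
    [[0.05,0,0],[0,0,0],-1],
    [[0.05,0,0],[0,0,0],-1],
    [[0,0,0],[0,0,0],-1],
  ],
)

```text
t: 50.22
eef_pos: [567.2, 139.4, 188.9]
tcp_rot: [-0.0, 0.779, -0.627, 0.001]
contact_force: [-0.1, -0.2, -0.5]
gripper_width: 0.2
```

Request:
play_rows(
  increments=[
    [[0.05,0,0],[0,0,0],-1],
    [[0.03,0,0],[0,0,0],-1],
    [[0,0,0],[0,0,0],-1],
    [[0,0,0],[0,0,0],-1],
  ],
)

```text
t: 50.55
eef_pos: [568.0, 130.7, 187.4]
tcp_rot: [0.001, 0.779, -0.627, -0.0]
contact_force: [-0.0, -0.2, 1.0]
gripper_width: 0.3
```

Run:
```python
from h import *
P,Q=pose();s=observe();print(P,s["gripper_width"],s["contact_force"])
g=1.789;R=np.array([[np.cos(g),-np.sin(g)],[np.sin(g),np.cos(g)]]);print((P[:2]-[601.6,-23.4])@R)
a=cv2.resize(capture("scene")[180:330,200:350],None,fx=3,fy=3);b=cv2.resize(capture("wrist")[150:450,170:470],(450,450))
cv2.imwrite("pics/c11.png",np.hstack([a,b])[:, :800])
```

```text
[567.95833277 130.69474079 187.39696101] 0.3417375948319985 [-0.02298131 -0.16694979  1.00074945]
[157.72345045  -0.51389808]
```

View pics/c11.png

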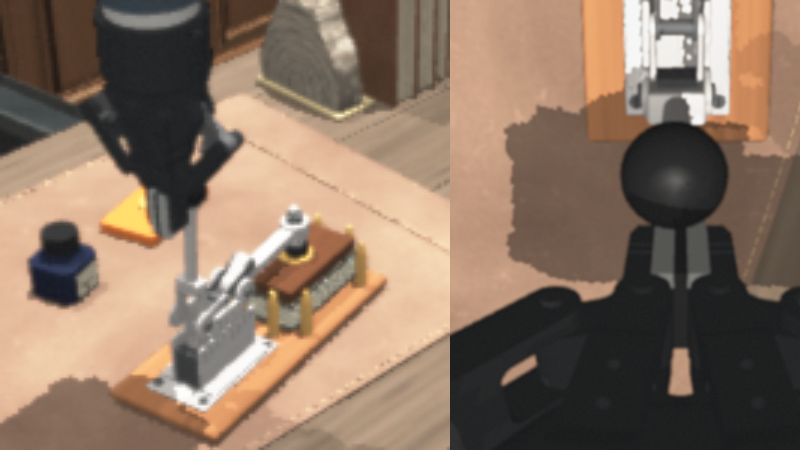

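Request:
play_rows(
  increments=[
    [[0.02,0,0],[0,0,0],-1],
    [[0.02,0,0],[0,0,0],-1],
    [[0,0,0],[0,0,0],-1],
    [[0,0,0],[0,0,0],-1],
  ],
)

```text
t: 50.98
eef_pos: [568.7, 127.5, 187.5]
tcp_rot: [-0.0, 0.78, -0.626, -0.001]
contact_force: [-0.5, 4.7, 0.0]
gripper_width: 0.2
```

Request:
play_rows(
  increments=[
    [[0.02,0,0],[0,0,0],-1],
    [[0.02,0,0],[0,0,0],-1],
    [[0,0,0],[0,0,0],-1],
    [[0,0,0],[0,0,0],-1],
  ],
)

```text
t: 51.32
eef_pos: [568.8, 127.1, 187.5]
tcp_rot: [-0.003, 0.781, -0.625, -0.005]
contact_force: [-3.7, 16.0, -0.8]
gripper_width: -0.1
```

Request:
play_rows(
  increments=[
    [[-0.1,0,0],[0,0,0],-1],
    [[-0.25,0,0],[0,0,0],-1],
    [[-0.1,0,-0.28],[0,0,0],-1],
    [[0,0,-0.3],[0,0,0],-1],
    [[0,0.2,-0.2],[0,0,0],-1],
    [[0,0.3,0],[0,0,0],-1],
    [[0,0.3,0],[0,0,0],-1],
    [[0,0.2,0],[0,0,0],-1],
    [[0,0,0],[0,0,0],-1],
    [[0,0,0],[0,0,0],-1],
    [[0,0,0],[0,0,0],-1],
  ],
)

```text
t: 52.23
eef_pos: [442.2, 148.7, 281.7]
tcp_rot: [-0.0, 0.78, -0.626, 0.001]
contact_force: [-0.2, 0.4, -0.1]
gripper_width: 0.2
```

Run:
```python
from h import *
s=observe();print(s["t"],s["eef_pos"],s["contact_force"])
a=capture("scene");b=capture("side")
cv2.imwrite("pics/f1.png",np.hstack([cv2.resize(a[200:330,220:350],None,fx=3,fy=3,interpolation=2),cv2.resize(b[190:320,230:360],None,fx=3,fy=3,interpolation=2)]))
```

```text
52.2333 [442.20400992 148.72628543 281.67702014] [-0.18328674  0.36702517 -0.14187245]
```

View pics/f1.png

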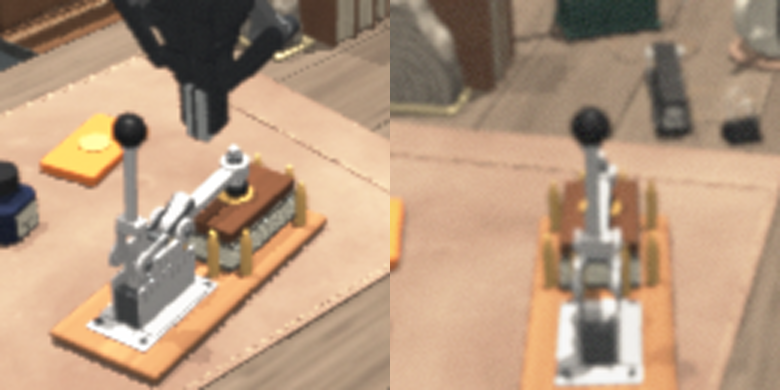

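Run:
```python
from h import *
k,e=tri(get_calibration("scene"),(262.8,243.3),0,get_calibration("side"),(296.7,232.3),0);print(k,e)
g=1.789;R=np.array([[np.cos(g),-np.sin(g)],[np.sin(g),np.cos(g)]]);j=(k[:2]-[601.6,-23.4])@R;print(j,"angle",np.arctan2(j[0]-138,k[2]-75.5))
pc=get_calibration("scene"); 
for th in(-.06,0,.06,.12):
  X=np.array([138+110*np.sin(th),0]);w=R@X+[601.6,-23.4];print(th,proj(pc,[*w,75.5+110*np.cos(th)]),proj(get_calibration("side"),[*w,75.5+110*np.cos(th)]))
```

```text
[576.15507225 105.75563428 184.47094057] 0.8970708536743163
[131.60130352  -3.11755151] angle -0.05865194415948582
-0.06 [[263.97277019 243.12910472]] [[298.46802014 232.04098734]]
0 [[262.08092655 244.4210815 ]] [[298.38436624 233.48999191]]
0.06 [[260.18363461 245.88233   ]] [[298.30664459 235.15582605]]
0.12 [[258.28883437 247.50883993]] [[298.23531473 237.03588632]]
```

Run:
```python
from h import *
print(job_done())
```

```text
the job is handed in; nothing more can be done
None
```

I built the pad in the jig and shut the clamp, then handed the job in at about 52 s of the 141 s allowed. No verdict came back.

- **Stack:** I first pushed the clamp fully open. I then laid in the plain backing board, the sheets, the grey window board and the dark pressing board with its disc up. I left the pink and orange look-alikes alone. Camera checks after each placing showed the part flat between the posts. The last check before each lowering put it within about 1 mm of the jig's centre.
- **Clamp:** My grip on the knob slipped off once near dead centre. I finished by pushing the knob over with closed fingers until it stopped moving at about 16 N.
- **Final checks:** The knob measured at a handle angle of about −0.059 rad, against the shut stop at −0.06. The pictures show the foot on the brass disc and the stack straight. The gripper was clear and touching nothing. The ink bottle and stapler look unmoved in the views where they appear.
- **Not measured, or disagreeing:** I had no direct reading of the foot force. The robot's position readings differed from the camera estimates of the jig by 2–3 mm, so I relied on the parts' positions relative to the posts in each picture.

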